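# Put the stacked battery packs on charge

## Robot

A 6-joint arm with a two-finger parallel gripper is mounted at the origin on the work surface; the furniture and walls round the work are solid. World frame = base frame: x ahead of the robot, y to its left, z up, the work surface at z = 0. Lengths are in m, angles in degrees, forces in N, time in s.
With the tool pointing down it reaches from about 0.35 to 0.875 m from the base axis. Payload 4.2 kg.
Tool frame: the origin (TCP) lies on the centre line of the jaws, within the pads' length; the fingertips stand tip_reach ahead of it and the grasp point (between the pads) is the TCP (tip_reach is the distance from the TCP to the fingertips, in m); z points along the fingers, y is the line along which they close (so a half turn about z gives the same grasp; the last joint's range is limited). The gripper opens to 87 mm and grips with 3 to 60 N. Pads are 19 mm wide; open, the fingers measure 117 mm over their backs; the gripper's body (75 mm by 190 mm) begins 51 mm behind the grasp point.
Start: joints at [-55.772, 22.042, 0.453, 0, -68.411, -14.817], TCP at [0.208, -0.589, 0.242] pointing down, gripper open.
Joint ranges: [-179.83, 179.83], [-69.29, 118.12], [-61.27, 80.66], [-181.25, 117.63], [-171.15, -9.14], [-177.46, 177.46]. Speed limits (degrees/s): [159.86, 159.86, 180, 180, 180, 180].

## Interface

Orientations are given as a 3x3 rotation matrix whose columns are the frame's x, y, z axes.
In Python, from station import sense, capture, finish_job, tip_reach gives the robot as it stands.
- The arm moves only by the tool arm_command, never from a script. Its argument "deltas" is a list of rows, each a list of 7 numbers: the turn, a rotation vector about the tool's x, y, z in rad, then the shift along the tool's x, y, z in cm, then the closure, from -1 (fully open) to 1 (shut), so that 0 is half open. In form: [[rx, ry, rz, dx, dy, dz, hand], ...]. A call has 1 to 8 rows; each row is the pose to reach, as a shift and turn from the pose commanded when the call began, along the tool's axes at that moment; what a row does not reach only later rows make up. A row lasts 1/12 s, in which the tool goes at most 41.7 mm and 7.16 degrees, less where a joint would pass 70% of its speed; a pose out of reach is approached as far as the arm can. A call with a gripper value outside its range is refused whole. The fingers move at their own pace and stop on an object; the grip force is fixed at half the most. Time passes only in rows, so rows that repeat a pose let the fingers close. It gives the time, the measured TCP pose, the force, the opening and the grip force at its end, in the units of the state.
- sense(): the state, without advancing time (a new reading comes with each control period).
- capture(name): name is "scene" or "top" or "wrist"; returns a dict with "pixels" (420x560x3 uint8, blue, green, red), "fovy" (degrees; the focal length in pixels is half the picture's height over the tangent of half this angle, whatever the lens; pixels are square), "cx", "cy" (the principal point, pixels), "rvec" (rotation vector, rad) and "tvec" (3), from world to camera coordinates, as OpenCV has them. Camera axes: x right, y down, z forward; pixel columns grow to the right and rows downward; lengths in m; the calibration is good to about 2 mm. A picture is of the moment at which its call begins. There is no depth.
- finish_job(): hands the job in; it is judged then, once.
The state is a dict: "time_s": time; "joints": joint angles; "joint_velocities": joint speeds; "effort": joint torques, N m; "tcp_pos": TCP position; "ee_rot": TCP orientation; "wrist_force": force on the tool from outside, world axes, zero at the start; "moment": the same for the moment, N m; "gripper_width": opening from 0.0 (shut) to 1.0 (fully open); "gripper_force": force on a finger pad.
Only numpy, scipy, OpenCV 4.12 (cv2) and the standard library are available. Lean on these libraries where they do the work, as an engineer would, in place of code of your own. Each camera call takes 0.05 s, during which the arm holds its last target. There are 200 camera calls.

## Task

Take the stack of four battery packs apart and seat each pack in the charging dock made for its size: right side up, flat on the floor of the bay, with its brass contacts towards the dock's brass contacts. Do not let a pack tip on its side or tumble, and leave the orange car and the radio handset where they are.

Things in the scene. Friction and masses are not known exactly. Their poses are not given: they have to be found in the camera images.
- pack_d: Black hard-case battery pack, the smallest, on top of the stack at the start: a plain box 46 mm long (x), 24 mm wide (y), 18 mm high, bare-metal label on top; the four packs differ only in size. Two brass contacts at its +x end, on top edge and end face. Origin: centre of its underside; z up. Grasp across the 24 mm width at mid length.
- pack_c: Black hard-case battery pack, the second smallest, third from the table: a plain box 64 mm long (x), 30 mm wide (y), 20 mm high, bare-metal label on top; the four packs differ only in size. Two brass contacts at its +x end, on top edge and end face. Origin: centre of its underside; z up. Grasp across the 30 mm width at mid length.
- pack_b: Black hard-case battery pack, the second largest, second from the table: a plain box 82 mm long (x), 36 mm wide (y), 20 mm high, bare-metal label on top; the four packs differ only in size. Two brass contacts at its +x end, on top edge and end face. Origin: centre of its underside; z up. Grasp across the 36 mm width at mid length.
- pack_a: Black hard-case battery pack, the largest, at the bottom of the stack: a plain box 100 mm long (x), 42 mm wide (y), 22 mm high, bare-metal label on top; the four packs differ only in size. Two brass contacts at its +x end, on top edge and end face. Origin: centre of its underside; z up. Grasp across the 42 mm width at mid length.
- dock_d: Grey charging dock, fixed, smallest of four. Bay 51 x 29 mm at its flat floor (2.5 mm clear round its pack), floor 5 mm over table; rim 5.5 mm above floor, slightly flared, 36 mm finger notches mid long sides. Head 21 mm high with two brass contacts at +x end. Origin: table level, under the bay's end at the head, mid width; bay runs 51 mm along -x: centre 25.5 mm along -x, 5 mm up.
- dock_c: Grey charging dock, fixed, second smallest of four. Bay 69 x 35 mm at its flat floor (2.5 mm clear round its pack), floor 5 mm over table; rim 5.5 mm above floor, slightly flared, 40 mm finger notches mid long sides. Head 21 mm high with two brass contacts at +x end. Origin: table level, under the bay's end at the head, mid width; bay runs 69 mm along -x: centre 34.5 mm along -x, 5 mm up.
- dock_b: Grey charging dock, fixed, second largest of four. Bay 87 x 41 mm at its flat floor (2.5 mm clear round its pack), floor 5 mm over table; rim 5.5 mm above floor, slightly flared, 40 mm finger notches mid long sides. Head 21 mm high with two brass contacts at +x end. Origin: table level, under the bay's end at the head, mid width; bay runs 87 mm along -x: centre 43.5 mm along -x, 5 mm up.
- dock_a: Grey charging dock, fixed, largest of four. Bay 105 x 47 mm at its flat floor (2.5 mm clear round its pack), floor 5 mm over table; rim 5.5 mm above floor, slightly flared, 40 mm finger notches mid long sides. Head 21 mm high with two brass contacts at +x end. Origin: table level, under the bay's end at the head, mid width; bay runs 105 mm along -x: centre 52.5 mm along -x, 5 mm up.
- car_orange: Bystander, loose: orange model race car, 55 x 101 x 43 mm, standing in front of the vice. Origin: centre of its underside, long axis y.
- handset: Bystander, loose: black two-stick radio handset lying flat, 102 x 110 x 38 mm. Origin: underside, near its middle.

How it is judged (in metres and radians):
At the end, for the whole second after the job is handed in: Each pack lies at rest in its own dock: centre within 8 mm of the bay's centre along and across, underside no more than 2.5 mm above the bay's floor, level within 0.06 rad, in line with the bay within 0.2 rad, brass contacts at the contact head's end (x of pack_d in the frame of dock_d between -0.0335 and -0.0175 m and y of pack_d in the frame of dock_d between -0.008 and 0.008 m and z of pack_d in the frame of dock_d below 0.0075 m and angle between each of pack_d, pack_c, pack_b, pack_a's own z axis and vertical below 0.06 rad and angle between the x axis of pack_d and the x axis of dock_d, either way round below 0.2 rad and x of dock_d in the frame of pack_d above 0 m and linear speed of each of pack_d, pack_c, pack_b, pack_a below 0.02 m/s and angular speed of each of pack_d, pack_c, pack_b, pack_a below 0.2 rad/s and x of pack_c in the frame of dock_c between -0.0425 and -0.0265 m and y of pack_c in the frame of dock_c between -0.008 and 0.008 m and z of pack_c in the frame of dock_c below 0.0075 m and angle between the x axis of pack_c and the x axis of dock_c, either way round below 0.2 rad and x of dock_c in the frame of pack_c above 0 m and x of pack_b in the frame of dock_b between -0.0515 and -0.0355 m and y of pack_b in the frame of dock_b between -0.008 and 0.008 m and z of pack_b in the frame of dock_b below 0.0075 m and angle between the x axis of pack_b and the x axis of dock_b, either way round below 0.2 rad and x of dock_b in the frame of pack_b above 0 m and x of pack_a in the frame of dock_a between -0.0605 and -0.0445 m and y of pack_a in the frame of dock_a between -0.008 and 0.008 m and z of pack_a in the frame of dock_a below 0.0075 m and angle between the x axis of pack_a and the x axis of dock_a, either way round below 0.2 rad and x of dock_a in the frame of pack_a above 0 m); the robot touches nothing.
It fails at once if a battery pack is tipped on its side or tumbled (leans by more than 0.6 rad) (angle between any of pack_d, pack_c, pack_b, pack_a's own z axis and vertical above 0.6 rad).
It fails at once if the orange car or the handset is shifted by more than 25 mm (distance of any of car_orange, handset from where it was at the start of the episode above 0.025 m).
It also fails if it takes over 122 s, if anything falls off the work surface, if the arm or the gripper's body presses on something with over 40 N, if the wrist force passes 120 N, or if a joint passes its speed limit or range.

## Working session

There is one attempt and no reset: what is moved stays moved. The work goes in short steps, Python scripts to look and compute and a tool call to move; the robot and the scene stay as the last step left them, time stands still between calls to the robot, and variables do not carry over. Pictures are saved under pics/ and viewed, at most 14 in all, crops included, and the job is handed in when it is done.

Besides the shell and the picture viewer there is one more tool, called after "Call:" by a JSON object that holds its "method" and its "body". arm_command: Moves the arm, as the interface text tells. Its arguments: {"type":"object","properties":{"deltas":{"type":"array"}},"required":["deltas"]}

```bash
ls; mkdir -p pics; python3 - <<'E'
from station import *
import cv2
s=sense();print({k:s[k] for k in('time_s','tcp_pos','ee_rot','gripper_width')}, tip_reach if not callable(tip_reach) else tip_reach())
for n in('scene','top'):
    c=capture(n);cv2.imwrite(f'pics/{n}0.png',c['pixels']);print(n,c['fovy'],c['cx'],c['cy'],c['rvec'],c['tvec'])
E
```

```text
pics
{'time_s': 0.0, 'tcp_pos': array([ 0.20754432, -0.58892256,  0.24044745]), 'ee_rot': array([[-9.43206558e-01, -3.32205689e-01, -8.77494382e-04],
       [-3.32206818e-01,  9.43204296e-01,  2.07032105e-03],
       [ 1.39884042e-04,  2.24425000e-03, -9.99997472e-01]]), 'gripper_width': 1.0005120128497829} 0.019
scene 51.905879705033215 284.4713804207687 205.42508748435938 [ 0.6819526  -2.28754263  1.53311801] [0.37035489 0.1570257  0.79343028]
top 45.07383012781223 274.30487864185625 209.66649089854525 [ 2.1415252  -2.10408513  0.20916819] [-0.00620129  0.41702283  1.29668235]
```

View pics/scene0.png

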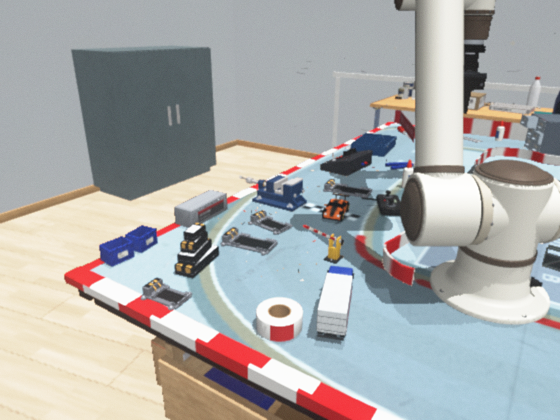

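View pics/top0.png

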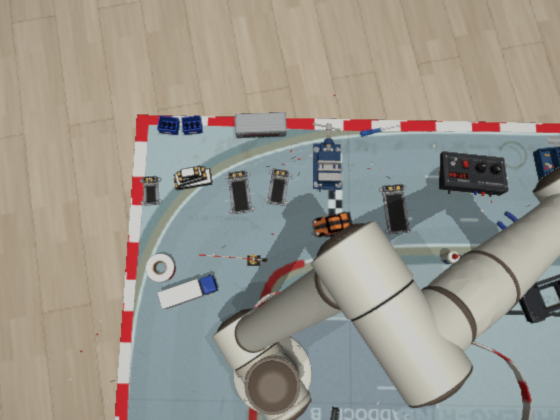

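The scene picture shows the stack near (197,248), with docks around (165,292), (250,240), (270,222) and (345,187). The top picture shows the stack at (192,178), docks d (151,190), b (240,192), c (278,187) and a (396,210), and the car at (332,224). I'll zoom the top view and convert these to world positions.

```bash
cat > h.py <<'E'
import numpy as np, cv2
from station import *
def cam(c):
    f=210/np.tan(np.radians(c['fovy']/2)); K=np.array([[f,0,c['cx']],[0,f,c['cy']],[0,0,1]])
    R=cv2.Rodrigues(np.array(c['rvec'],float))[0]; return K,R,np.array(c['tvec'],float).ravel()
def ray(c,uv,z):
    "pixels -> world points on plane(s) z"
    K,R,t=cam(c); uv=np.atleast_2d(np.array(uv,float))
    d=(R.T@np.linalg.inv(K)@np.c_[uv,np.ones(len(uv))].T).T; o=-R.T@t
    return o+d*((z-o[2])/d[:,2])[:,None]
def proj(c,P):
    K,R,t=cam(c); q=(K@(R@np.atleast_2d(P).T+t[:,None])).T; return q[:,:2]/q[:,2:]
def move(p,yaw=None,R=None):
    "delta from the present pose to p with tool down and tool y axis at yaw deg: tool-axis row"
    from scipy.spatial.transform import Rotation as Ro
    s=sense(); R0=np.array(s['ee_rot']); d=100*R0.T@(np.array(p)-s['tcp_pos'])
    r=np.zeros(3)
    if yaw is not None:
        best=None
        for k in(0,180):
            a=np.radians(yaw+k); y=np.array([np.cos(a),np.sin(a),0]); z=np.array([0,0,-1.]); T=np.c_[np.cross(y,z),y,z]
            v=Ro.from_matrix(R0.T@T).as_rotvec()
            if best is None or np.linalg.norm(v)<np.linalg.norm(best): best=v
        r=best
    print('row',np.round(r,3),np.round(d,2),'t',round(s['time_s'],2),'j6',round(s['joints'][5],1)); return r,d
E
python3 - <<'E'
from h import *
c=capture('top');im=c['pixels']
cv2.imwrite('pics/top1.png',cv2.resize(im[150:240,130:290],None,fx=5,fy=5,interpolation=cv2.INTER_CUBIC))
for n,uv,z in[('stack',(192,178),.08),('d',(151,190),.01),('b',(240,192),.01),('c',(278,187),.01),('a',(396,210),.01),('car',(332,224),.04),('hs',(472,172),.03),('hs2',(540,297),.03)]:
    print(n,ray(c,uv,z).round(3))
print(proj(c,[[.6,0,0],[.7,0,0],[.6,.1,0]]).round())
E
```

```text
stack [[0.489 0.216 0.08 ]]
d [[0.471 0.337 0.01 ]]
b [[0.47  0.095 0.01 ]]
c [[ 0.486 -0.008  0.01 ]]
a [[ 0.428 -0.328  0.01 ]]
car [[ 0.381 -0.151  0.04 ]]
hs [[ 0.533 -0.532  0.03 ]]
hs2 [[ 0.202 -0.689  0.03 ]]
[[276. 148.]
 [276. 114.]
 [240. 147.]]
```

View pics/top1.png

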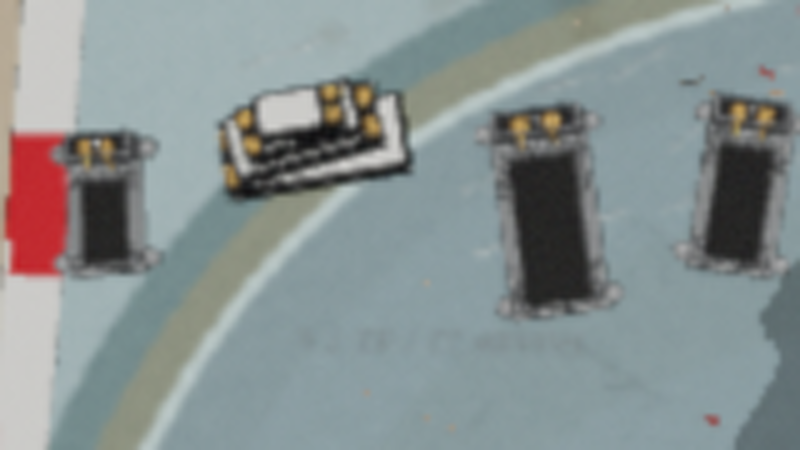

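Docks d, b and c have their heads at +x. In the stack, d and c have contacts at the -y end, and b and a at the +y end. Next I go above the stack with tool y at about 188°.

```bash
python3 -c "
from h import *
move([.48,.215,.27],188)"
```

```text
row [ 1.000e-03  1.000e-03 -1.372e+00] [-52.41  66.79  -2.82] t 0.15 j6 -14.8
```

Call:
{"method": "arm_command", "body": {"deltas": [[0, 0, -1.372, -52.4, 66.8, -2.8, -1], [0, 0, -1.372, -52.4, 66.8, -2.8, -1], [0, 0, -1.372, -52.4, 66.8, -2.8, -1], [0, 0, -1.372, -52.4, 66.8, -2.8, -1], [0, 0, -1.372, -52.4, 66.8, -2.8, -1], [0, 0, -1.372, -52.4, 66.8, -2.8, -1], [0, 0, -1.372, -52.4, 66.8, -2.8, -1], [0, 0, -1.372, -52.4, 66.8, -2.8, -1]]}}

```text
time_s: 0.82
tcp_pos: [0.3144, -0.272, 0.2525]
ee_rot: [[-0.225, -0.974, 0.0], [-0.974, 0.225, 0.0], [-0.0, -0.0, -1.0]]
wrist_force: [1.0, -0.4, 0.6]
gripper_width: 1.001
gripper_force: 0.0
```

```bash
python3 -c "
from h import *
move([.48,.215,.27],188)"
```

```text
row [-0.     0.    -0.366] [-51.18  -5.2   -1.74] t 0.82 j6 5.3
```

Call:
{"method": "arm_command", "body": {"deltas": [[0, 0, -0.366, -51.2, -5.2, -1.7, -1], [0, 0, -0.366, -51.2, -5.2, -1.7, -1], [0, 0, -0.366, -51.2, -5.2, -1.7, -1], [0, 0, -0.366, -51.2, -5.2, -1.7, -1], [0, 0, -0.366, -51.2, -5.2, -1.7, -1], [0, 0, -0.366, -51.2, -5.2, -1.7, -1], [0, 0, -0.366, -51.2, -5.2, -1.7, -1], [0, 0, -0.366, -51.2, -5.2, -1.7, -1]]}}

```text
time_s: 1.48
tcp_pos: [0.4234, 0.0431, 0.2638]
ee_rot: [[0.134, -0.991, 0.001], [-0.991, -0.134, 0.0], [-0.0, -0.001, -1.0]]
wrist_force: [1.2, -0.7, 0.1]
gripper_width: 0.999
gripper_force: 0.0
```

```bash
python3 -c "
from h import *
move([.48,.215,.27],188)"
```

```text
row [-0.001  0.    -0.005] [-16.27  -7.92  -0.61] t 1.48 j6 -20.1
```

Call:
{"method": "arm_command", "body": {"deltas": [[0, 0, -0.005, -16.3, -7.9, -0.6, -1], [0, 0, -0.005, -16.3, -7.9, -0.6, -1], [0, 0, -0.005, -16.3, -7.9, -0.6, -1], [0, 0, -0.005, -16.3, -7.9, -0.6, -1], [0, 0, -0.005, -16.3, -7.9, -0.6, -1], [0, 0, -0.005, -16.3, -7.9, -0.6, -1], [0, 0, -0.005, -16.3, -7.9, -0.6, -1]]}}

```text
time_s: 2.07
tcp_pos: [0.4796, 0.2132, 0.2687]
ee_rot: [[0.14, -0.99, -0.002], [-0.99, -0.14, -0.001], [0.001, 0.002, -1.0]]
wrist_force: [-0.1, -0.5, -0.5]
gripper_width: 0.997
gripper_force: 0.0
```

```bash
python3 -c "
from h import *
c=capture('wrist');cv2.imwrite('pics/w0.png',c['pixels']);cv2.imwrite('pics/t2.png',capture('top')['pixels']);s=sense();print(s['tcp_pos'],s['joints'],c['fovy']);K,R,t=cam(c);print(-R.T@t,R.round(2));print(proj(c,[.49,.215,.08]))"
```

```text
[0.4794482  0.21186935 0.26932906] [ 4.15853414e+01  1.10786605e+01 -1.09429902e+01 -9.66689560e-03
 -6.80438341e+01 -3.36628405e+01] 70.55609305086026
[0.48804768 0.14592443 0.41255747] [[-0.99 -0.14  0.  ]
 [-0.13  0.96  0.25]
 [-0.04  0.24 -0.97]]
[[267.3403311  197.71510263]]
```

View pics/w0.png

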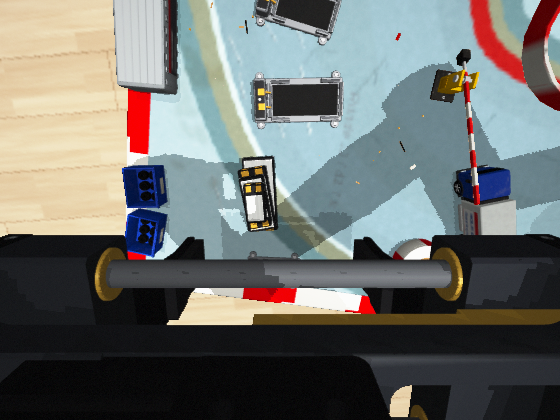

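The wrist picture shows the stack at (257,195), dock b at (298,100), dock c at (300,15). I'll crop in on the stack and measure the bays from the top view by their dark floors.

```bash
python3 - <<'E'
from h import *
im=cv2.imread('pics/w0.png')
cv2.imwrite('pics/w0c.png',cv2.resize(im[145:240,200:320],None,fx=6,fy=6,interpolation=cv2.INTER_CUBIC))
c=capture('top');im=cv2.imread('pics/top0.png')
for n,(u,v) in dict(d=(151,193),b=(240,195),c=(278,190),a=(396,213)).items():
    x0,y0=u-25,v-35; g=cv2.resize(cv2.cvtColor(im[y0:y0+70,x0:x0+50],6),None,fx=8,fy=8,interpolation=cv2.INTER_CUBIC)
    m=cv2.morphologyEx((g<60).astype(np.uint8),cv2.MORPH_OPEN,np.ones((33,33)))
    k,l,st,ce=cv2.connectedComponentsWithStats(m); i=l[int((v-y0)*8),int((u-x0)*8)]
    q=cv2.findContours((l==i).astype(np.uint8),0,1)[0][0].reshape(-1,2)
    P=ray(c,(q+.5)/8-.5+[x0,y0],.005)[:,:2].astype(np.float32)
    print(n,cv2.minAreaRect(P),i)
E
```

```text
d ((0.4617741107940674, 0.33927634358406067), (0.044144488871097565, 0.021998945623636246), 4.6902008056640625) 1
b ((0.46229231357574463, 0.0965050607919693), (0.08108062297105789, 0.035285212099552155), 8.43703556060791) 1
c ((0.4784316420555115, -0.006280967965722084), (0.028444496914744377, 0.06275295466184616), 82.77726745605469) 1
a ((0.4226078987121582, -0.33017855882644653), (0.10228016972541809, 0.046011075377464294), 6.584280014038086) 1
```

View pics/w0c.png

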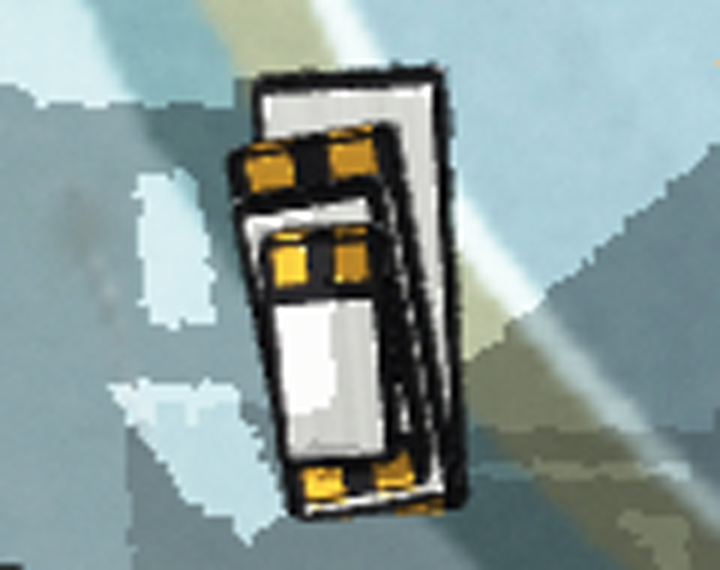

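The crop shows contacts alternating: d top outline corners near (265,243),(375,240),(385,458),(285,462) with contacts at the far (-y) end, b's contacts at -y, c's and a's at +y. Now I compute d's pose on z=0.080.

```bash
python3 - <<'E'
from h import *
c=capture('wrist')
q=np.array([[262,241],[384,236],[394,460],[282,465]])/6+[200-.4,145-.4]
P=ray(c,q,.08);print(P.round(4),P.mean(0),[np.linalg.norm(P[i]-P[(i+1)%4]).round(4) for i in range(4)])
d=(P[0]+P[1]-P[2]-P[3]);y=np.degrees(np.arctan2(d[1],d[0]));print('yaw d',y)
p=P.mean(0);move([p[0],p[1],.0855],y+270)
E
```

```text
[[0.5191 0.2027 0.08  ]
 [0.4964 0.1986 0.08  ]
 [0.489  0.242  0.08  ]
 [0.5105 0.246  0.08  ]] [0.50376375 0.22229465 0.08      ] [np.float64(0.0231), np.float64(0.044), np.float64(0.0219), np.float64(0.0441)]
yaw d -79.49398133916779
row [ 0.     0.    -0.046] [-0.72 -2.54 18.43] t 2.27 j6 -33.7
```

Call:
{"method": "arm_command", "body": {"deltas": [[0, 0, -0.046, -0.7, -2.5, 2, -1], [0, 0, -0.046, -0.7, -2.5, 6, -0.5], [0, 0, -0.046, -0.7, -2.5, 10, -0.2], [0, 0, -0.046, -0.7, -2.5, 14, 0], [0, 0, -0.046, -0.7, -2.5, 16.5, 0], [0, 0, -0.046, -0.7, -2.5, 17.5, 0], [0, 0, -0.046, -0.7, -2.5, 18.3, 0], [0, 0, -0.046, -0.7, -2.5, 18.3, 0]]}}

```text
time_s: 2.93
tcp_pos: [0.5039, 0.2229, 0.0863]
ee_rot: [[0.183, -0.983, -0.0], [-0.983, -0.183, -0.001], [0.0, 0.0, -1.0]]
wrist_force: [0.0, -0.2, -0.0]
gripper_width: 0.56
gripper_force: 0.0
```

```bash
python3 -c "
from h import *
c=capture('wrist');cv2.imwrite('pics/w1.png',c['pixels']);move([.5037,.2223,.084],-79.5+270)"
```

```text
row [-0.002  0.001  0.002] [0.1  0.11 0.36] t 2.98 j6 -30.2
```

View pics/w1.png

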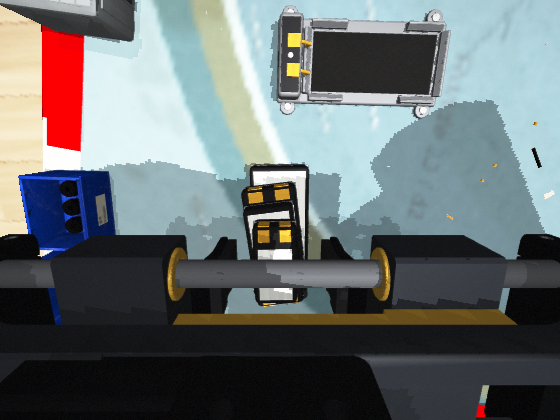

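The picture shows pack d between the fingers at (277,240), under the jaw line. I go down the last few mm and grip.

Call:
{"method": "arm_command", "body": {"deltas": [[0, 0, 0, 0, 0, 0.2, 0.1], [0, 0, 0, 0, 0, 0.2, 0.6], [0, 0, 0, 0, 0, 0.2, 1], [0, 0, 0, 0, 0, 0.2, 1], [0, 0, 0, 0, 0, 0.2, 1], [0, 0, 0, 0, 0, 0.2, 1]]}}

```text
time_s: 3.48
tcp_pos: [0.5042, 0.2238, 0.0855]
ee_rot: [[0.184, -0.983, 0.001], [-0.983, -0.184, 0.001], [-0.001, -0.002, -1.0]]
wrist_force: [-0.5, 0.1, 4.9]
gripper_width: 0.274
gripper_force: 30.0
```

Call:
{"method": "arm_command", "body": {"deltas": [[0, 0, 0, 0, 0, 0, 1], [0, 0, 0, 0, 0, -1, 1], [0, 0, 0, 0, 0, -3, 1], [0, 0, 0, 0, 0, -6, 1], [0, 0, 0, 0, 0, -9, 1], [0, 0, 0, 0, 0, -11, 1], [0, 0, 0, 0, 0, -12, 1], [0, 0, 0, 0, 0, -12, 1]]}}

```text
time_s: 4.15
tcp_pos: [0.5047, 0.2241, 0.2071]
ee_rot: [[0.184, -0.983, 0.004], [-0.983, -0.184, 0.003], [-0.002, -0.005, -1.0]]
wrist_force: [-0.7, 0.5, -0.3]
gripper_width: 0.269
gripper_force: 30.0
```

```bash
python3 -c "
from h import *
s=sense();print(s['gripper_width'],s['gripper_force']);r,_=move([.40,.28,.20],4.7+270)"
```

```text
0.26870444161760687 29.999680817127228
row [-5.000e-03 -1.000e-03 -1.468e+00] [-7.42  9.27  0.69] t 4.15 j6 -30.2
```

Call:
{"method": "arm_command", "body": {"deltas": [[0, 0, -1.468, -12.8, 8.3, 0.7, 1], [0, 0, -1.468, -12.8, 8.3, 0.7, 1], [0, 0, -1.468, -12.8, 8.3, 0.7, 1], [0, 0, -1.468, -12.8, 8.3, 0.7, 1], [0, 0, -1.468, -12.8, 8.3, 0.7, 1], [0, 0, -1.468, -12.8, 8.3, 0.7, 1], [0, 0, -1.468, -12.8, 8.3, 0.7, 1], [0, 0, -1.468, -12.8, 8.3, 0.7, 1]]}}

```text
time_s: 4.82
tcp_pos: [0.3975, 0.3333, 0.1953]
ee_rot: [[0.929, -0.37, -0.003], [-0.37, -0.929, -0.003], [-0.002, 0.004, -1.0]]
wrist_force: [-0.2, -0.2, -0.8]
gripper_width: 0.274
gripper_force: 30.0
```

```bash
python3 -c "
from h import *
move([.40,.335,.20],4.7+270)"
```

```text
row [ 0.004  0.002 -0.461] [ 0.17 -0.24 -0.47] t 4.82 j6 10.4
```

Call:
{"method": "arm_command", "body": {"deltas": [[0, 0, -0.461, 0, 0, -0.3, 1], [0, 0, -0.461, 0, 0, -0.3, 1], [0, 0, -0.461, 0, 0, -0.3, 1], [0, 0, -0.461, 0, 0, -0.3, 1], [0, 0, -0.461, 0, 0, -0.3, 1], [0, 0, -0.461, 0, 0, -0.3, 1]]}}

```text
time_s: 5.32
tcp_pos: [0.3981, 0.3333, 0.199]
ee_rot: [[0.997, 0.072, -0.002], [0.072, -0.997, -0.002], [-0.002, 0.002, -1.0]]
wrist_force: [1.0, -0.5, -0.2]
gripper_width: 0.269
gripper_force: 30.0
```

```bash
python3 -c "
from h import *
c=capture('wrist');cv2.imwrite('pics/w2.png',c['pixels'])
np.save('w2.npy',c,allow_pickle=True)
print(proj(c,[[.4618,.3393,.005],[.436,.339,.005],[.49,.339,.005]]))
s=sense();print(s['tcp_pos'])"
```

```text
[[275.86165221 136.79544352]
 [274.51448112 160.40786925]
 [277.97674621 109.94030538]]
[0.39824124 0.33347018 0.19928449]
```

View pics/w2.png

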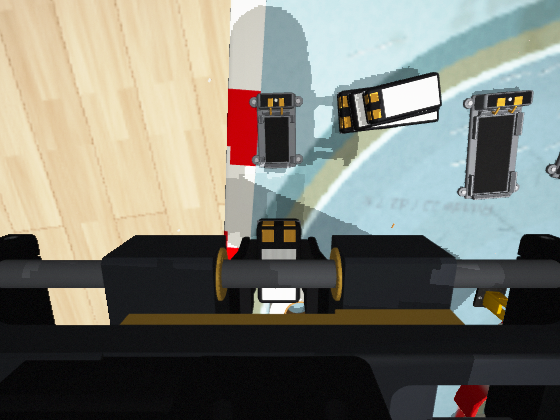

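The picture shows pack d held with contacts forward at (280,232), dock d's bay at (277,140), and the stack at (390,103). I'll measure the bay and zoom on the stack, since c may have shifted.

```bash
cat >> h.py <<'E'
def bay(c,uv,thr=60,k=5):
    "dark bay floor round pixel uv -> rect on the floor z=.005"
    im=c['pixels'];S=6;u,v=uv;x0,y0=max(0,u-70),max(0,v-60)
    g=cv2.resize(cv2.cvtColor(im[y0:v+60,x0:u+70],6),None,fx=S,fy=S,interpolation=cv2.INTER_CUBIC)
    m=cv2.morphologyEx((g<thr).astype(np.uint8),cv2.MORPH_OPEN,np.ones((k*S,k*S)))
    l=cv2.connectedComponents(m)[1]; i=l[(v-y0)*S,(u-x0)*S]
    q=cv2.findContours((l==i).astype(np.uint8),0,1)[0][0].reshape(-1,2)
    P=ray(c,(q+.5)/S-.5+[x0,y0],.005)[:,:2].astype(np.float32)
    return i,cv2.minAreaRect(P),cv2.boxPoints(cv2.minAreaRect(P)).round(4).tolist()
E
python3 - <<'E'
from h import *
c=np.load('w2.npy',allow_pickle=True).item();im=c['pixels']
a=im[60:150,330:450];b=im[80:180,240:320]
cv2.imwrite('pics/w2c.png',np.hstack([cv2.resize(a,(480,360),interpolation=2),cv2.resize(b,(288,360),interpolation=2)]))
print(bay(c,(277,140)));print(bay(c,(495,150)))
E
```

```text
(np.int32(5), ((0.45873603224754333, 0.3382333815097809), (0.04800305888056755, 0.02592833898961544), 5.149237632751465), [[0.43369999527931213, 0.3490000069141388], [0.4359999895095825, 0.323199987411499], [0.4837999939918518, 0.32749998569488525], [0.4814999997615814, 0.353300005197525]])
(np.int32(4), ((0.4594663679599762, 0.09500239789485931), (0.08372572064399719, 0.0376032255589962), 9.078998565673828), [[0.41519999504089355, 0.10700000077486038], [0.421099990606308, 0.0697999969124794], [0.5037999749183655, 0.08299999684095383], [0.49779999256134033, 0.12020000070333481]])
```

View pics/w2c.png

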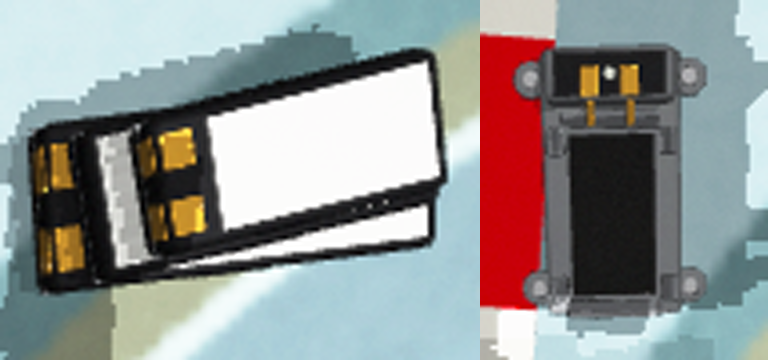

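```bash
python3 - <<'E'
from h import *
c=np.load('w2.npy',allow_pickle=True).item();im=c['pixels']
cv2.imwrite('pics/w2d.png',cv2.resize(im[205:310,240:320],None,fx=5,fy=5,interpolation=2))
E
```

```text
(no output)
```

View pics/w2d.png

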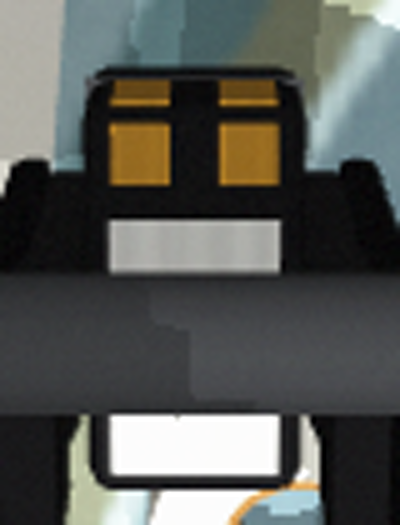

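The crop shows pack d: front top edge at row 227.6, columns 257.4–300.6; back edge at row 302.4, columns 258–299.8.

```bash
python3 - <<'E'
from h import *
c=np.load('w2.npy',allow_pickle=True).item()
s=sense();q=np.array([[87,113],[303,113],[299,485],[90,485]])/5+[239.6,204.6]
P=ray(c,q,s['tcp_pos'][2]-.0055);print(P.round(4));m=P.mean(0);d=P[0]+P[1]-P[2]-P[3]
y=np.degrees(np.arctan2(d[1],d[0]));off=m[:2]-s['tcp_pos'][:2]
print(m,[np.linalg.norm(P[i]-P[(i+1)%4]).round(4) for i in range(4)],'yaw',y,'off',off,s['tcp_pos'])
move([.459-off[0],.338-off[1],.08],4.8+270)
E
```

```text
[[0.4166 0.3451 0.1938]
 [0.4183 0.3225 0.1938]
 [0.3746 0.3189 0.1938]
 [0.3729 0.3424 0.1938]]
[0.3955903  0.33223061 0.19378449] [np.float64(0.0227), np.float64(0.0438), np.float64(0.0235), np.float64(0.0438)] yaw 4.092264196391553 off [-0.00265094 -0.00123957] [0.39824124 0.33347018 0.19928449]
row [ 0.002  0.002 -0.011] [ 6.39 -0.14 11.92] t 5.37 j6 36.3
```

Call:
{"method": "arm_command", "body": {"deltas": [[0, 0, -0.011, 3.5, -0.1, 0, 1], [0, 0, -0.011, 6.4, -0.1, 2, 1], [0, 0, -0.011, 6.4, -0.1, 6, 1], [0, 0, -0.011, 6.4, -0.1, 10, 1], [0, 0, -0.011, 6.4, -0.1, 13, 1], [0, 0, -0.011, 6.4, -0.1, 14, 1], [0, 0, -0.011, 6.4, -0.1, 14.5, 1], [0, 0, -0.011, 6.4, -0.1, 14.5, 1]]}}

```text
time_s: 6.03
tcp_pos: [0.4626, 0.3399, 0.0553]
ee_rot: [[0.996, 0.086, -0.0], [0.086, -0.996, -0.001], [-0.0, 0.001, -1.0]]
wrist_force: [0.8, 0.0, 0.5]
gripper_width: 0.276
gripper_force: 30.0
```

```bash
python3 -c "
from h import *
move([.4617,.3392,.0285],4.8+270)"
```

```text
row [0.001 0.    0.002] [-0.09  0.06  2.68] t 6.03 j6 42.4
```

Call:
{"method": "arm_command", "body": {"deltas": [[0, 0, 0, -0.1, 0, 0.8, 1], [0, 0, 0, -0.1, 0, 1.3, 1], [0, 0, 0, -0.1, 0, 1.8, 1], [0, 0, 0, -0.1, 0, 2.2, 1], [0, 0, 0, -0.1, 0, 2.4, 1], [0, 0, 0, -0.1, 0, 2.6, 1], [0, 0, 0, -0.1, 0, 2.6, 1]]}}

```text
time_s: 6.62
tcp_pos: [0.4614, 0.3396, 0.0293]
ee_rot: [[0.996, 0.086, -0.0], [0.086, -0.996, -0.0], [-0.0, 0.0, -1.0]]
wrist_force: [-0.1, 1.0, -0.8]
gripper_width: 0.273
gripper_force: 30.0
```

Call:
{"method": "arm_command", "body": {"deltas": [[0, 0, 0, 0, 0, 0.1, 1], [0, 0, 0, 0, 0, 0.1, 0.2], [0, 0, 0, 0, 0, 0.1, 0], [0, 0, 0, 0, 0, 0.1, 0], [0, 0, 0, 0, 0, -1, 0], [0, 0, 0, 0, 0, -3, 0], [0, 0, 0, 0, 0, -7, 0], [0, 0, 0, 0, 0, -11, 0]]}}

```text
time_s: 7.28
tcp_pos: [0.4609, 0.3389, 0.1405]
ee_rot: [[0.996, 0.086, -0.002], [0.086, -0.996, -0.003], [-0.002, 0.002, -1.0]]
wrist_force: [2.1, 0.5, -0.3]
gripper_width: 0.499
gripper_force: 0.0
```

```bash
python3 -c "
from h import *
move([.40,.335,.22],4.7+270)"
```

```text
row [0.002 0.002 0.004] [-6.11 -0.12 -7.93] t 7.28 j6 42.4
```

Call:
{"method": "arm_command", "body": {"deltas": [[0, 0, 0, -3, 2, -4, 0], [0, 0, 0, -6.1, 5.4, -7.9, 0], [0, 0, 0, -6.1, 5.4, -7.9, 0], [0, 0, 0, -6.1, 5.4, -7.9, 0], [0, 0, 0, -6.1, 5.4, -7.9, 0], [0, 0, 0, -6.1, 5.4, -7.9, 0]]}}

```text
time_s: 7.78
tcp_pos: [0.4053, 0.2807, 0.2191]
ee_rot: [[0.996, 0.086, 0.001], [0.086, -0.996, 0.001], [0.001, -0.001, -1.0]]
wrist_force: [-0.3, -0.2, -0.2]
gripper_width: 0.498
gripper_force: 0.0
```

```bash
python3 - <<'E'
from h import *
c=capture('wrist');np.save('w3.npy',c,allow_pickle=True);im=c['pixels']
print(sense()['tcp_pos'])
u,v=proj(c,[.459,.338,.015])[0].astype(int);a=im[v-45:v+45,u-40:u+40]
u2,v2=proj(c,[.495,.218,.05])[0].astype(int);b=im[v2-45:v2+45,u2-60:u2+60]
print((u,v),(u2,v2))
cv2.imwrite('pics/w3.png',np.hstack([cv2.resize(a,(320,360),interpolation=2),cv2.resize(b,(480,360),interpolation=2)]))
E
```

```text
[0.40534012 0.28076282 0.21824941]
(np.int64(231), np.int64(142)) (np.int64(347), np.int64(116))
```

View pics/w3.png

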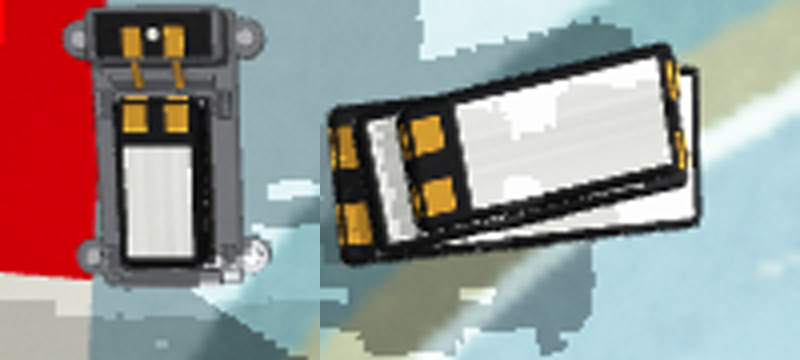

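The picture shows pack d lying in dock d, contacts to the head, and c on top of the stack with contacts at +y; b's contacts peep out at -y and a's at +y. Next I measure both d and c.

```bash
cat >> h.py <<'E'
def quad(c,q,z):
    "corners front-left, front-right, back-right, back-left (front=contacts) -> centre, yaw, sizes"
    P=ray(c,q,z);d=P[0]+P[1]-P[2]-P[3];y=np.degrees(np.arctan2(d[1],d[0]));m=P.mean(0)
    print('c',m.round(4),'yaw',y.round(2),[np.linalg.norm(P[i]-P[(i+1)%4]).round(4) for i in range(4)]);return m,y
E
python3 - <<'E'
from h import *
c=np.load('w3.npy',allow_pickle=True).item()
for z in(.023,.029):quad(c,np.array([[118,97],[200,97],[200,265],[123,265]])/4+[231-40-.4,142-45-.4],z)
m,y=quad(c,np.array([[425-320,231],[403-320,110],[668-320,46],[686-320,171]])/4+[347-60-.4,116-45-.4],.062)
move([m[0],m[1],.12],y+90)
print(bay(c,tuple(int(i) for i in proj(c,[.46,.095,.005])[0])))
print(c['tvec'],proj(c,[.478,-.006,.005]))
E
```

```text
c [0.4592 0.3381 0.023 ] yaw 3.52 [np.float64(0.0225), np.float64(0.0456), np.float64(0.0218), np.float64(0.0456)]
c [0.4595 0.3371 0.029 ] yaw 3.52 [np.float64(0.0221), np.float64(0.0448), np.float64(0.0215), np.float64(0.0448)]
c [0.5039 0.2265 0.062 ] yaw 107.65 [np.float64(0.0284), np.float64(0.0636), np.float64(0.0288), np.float64(0.0641)]
row [1.000e-03 0.000e+00 1.349e+00] [9.36 6.25 9.82] t 7.83 j6 41.3
(np.int32(5), ((0.4593961834907532, 0.09516780078411102), (0.08344652503728867, 0.037150654941797256), 9.131552696228027), [[0.41530001163482666, 0.10689999908208847], [0.421099990606308, 0.07020000368356705], [0.5034999847412109, 0.08340000361204147], [0.4975999891757965, 0.1200999990105629]])
[0.24402764 0.38832481 0.47429068] [[524.43851569 151.33566847]]
```

Call:
{"method": "arm_command", "body": {"deltas": [[0, 0, 1.349, 9.4, 6.3, 2, -0.3], [0, 0, 1.349, 9.4, 6.3, 4, -0.3], [0, 0, 1.349, 9.4, 6.3, 6, -0.3], [0, 0, 1.349, 9.4, 6.3, 8, -0.3], [0, 0, 1.349, 9.4, 6.3, 9.8, -0.3], [0, 0, 1.349, 9.4, 6.3, 9.8, -0.3], [0, 0, 1.349, 9.4, 6.3, 9.8, -0.3], [0, 0, 1.349, 9.4, 6.3, 9.8, -0.3]]}}

```text
time_s: 8.5
tcp_pos: [0.5044, 0.2256, 0.1179]
ee_rot: [[0.606, -0.796, -0.004], [-0.796, -0.606, -0.003], [0.0, 0.005, -1.0]]
wrist_force: [0.9, -0.5, 0.1]
gripper_width: 0.651
gripper_force: 0.0
```

```bash
python3 -c "
from h import *
move([.5039,.2265,.0655],17.65)"
```

```text
row [ 0.005 -0.001  0.342] [-0.1  -0.04  5.24] t 8.5 j6 -3.6
```

Call:
{"method": "arm_command", "body": {"deltas": [[0, 0, 0.342, -0.1, 0, 0, -0.3], [0, 0, 0.342, -0.1, 0, 0, -0.3], [0, 0, 0.342, -0.1, 0, 1, -0.3], [0, 0, 0.342, -0.1, 0, 3, -0.3], [0, 0, 0.342, -0.1, 0, 4.2, -0.3], [0, 0, 0.342, -0.1, 0, 5, -0.3], [0, 0, 0.342, -0.1, 0, 5.2, -0.3], [0, 0, 0.342, -0.1, 0, 5.2, 0]]}}

```text
time_s: 9.17
tcp_pos: [0.5037, 0.2266, 0.0672]
ee_rot: [[0.31, -0.951, -0.002], [-0.951, -0.31, -0.002], [0.001, 0.003, -1.0]]
wrist_force: [-0.6, -0.5, -0.3]
gripper_width: 0.621
gripper_force: 0.0
```

Call:
{"method": "arm_command", "body": {"deltas": [[0, 0, 0, 0, 0, 0, 0.2], [0, 0, 0, 0, 0, 0, 0.6], [0, 0, 0, 0, 0, 0, 1], [0, 0, 0, 0, 0, 0, 1], [0, 0, 0, 0, 0, 0, 1]]}}

```text
time_s: 9.58
tcp_pos: [0.5042, 0.2271, 0.0693]
ee_rot: [[0.31, -0.951, 0.001], [-0.951, -0.31, 0.001], [-0.001, -0.002, -1.0]]
wrist_force: [0.6, 0.1, 1.9]
gripper_width: 0.339
gripper_force: 30.0
```

Call:
{"method": "arm_command", "body": {"deltas": [[0, 0, 0, 0, 0, 0, 1], [0, 0, 0, 0, 0, -1, 1], [0, 0, 0, 0, 0, -3, 1], [0, 0, 0, 0, 0, -6, 1], [0, 0, 0, 0, 0, -9, 1], [0, 0, 0, 0, 0, -12, 1], [0, 0, 0, 0, 0, -14, 1], [0, 0, 0, 0, 0, -14, 1]]}}

```text
time_s: 10.25
tcp_pos: [0.5059, 0.228, 0.2145]
ee_rot: [[0.311, -0.95, 0.009], [-0.951, -0.311, 0.006], [-0.003, -0.01, -1.0]]
wrist_force: [0.6, -0.2, -0.6]
gripper_width: 0.342
gripper_force: 30.0
```

```bash
python3 - <<'E'
from h import *
move([.40,-.006,.20],83)
E
```

```text
row [-0.011 -0.003 -1.133] [18.96 17.35  1.22] t 10.25 j6 -23.0
```

Call:
{"method": "arm_command", "body": {"deltas": [[0, 0, 2.009, 24.5, 3.4, -0.5, 1], [0, 0, 2.009, 24.5, 3.4, -0.5, 1], [0, 0, 2.009, 24.5, 3.4, -0.5, 1], [0, 0, 2.009, 24.5, 3.4, -0.5, 1], [0, 0, 2.009, 24.5, 3.4, -0.5, 1], [0, 0, 2.009, 24.5, 3.4, -0.5, 1], [0, 0, 2.009, 24.5, 3.4, -0.5, 1], [0, 0, 2.009, 24.5, 3.4, -0.5, 1]]}}

```text
time_s: 10.92
tcp_pos: [0.5466, -0.0194, 0.2128]
ee_rot: [[-0.641, -0.767, -0.002], [-0.767, 0.641, -0.0], [0.001, 0.002, -1.0]]
wrist_force: [-0.2, -0.5, -0.8]
gripper_width: 0.344
gripper_force: 30.0
```

```bash
python3 - <<'E'
from h import *
move([.55,-.015,.22],83)
E
```

```text
row [ 0.001 -0.002  0.997] [-0.55  0.02 -0.72] t 10.92 j6 -54.8
```

Call:
{"method": "arm_command", "body": {"deltas": [[0, 0, 0.997, -0.5, 0, -0.7, 1], [0, 0, 0.997, -0.5, 0, -0.7, 1], [0, 0, 0.997, -0.5, 0, -0.7, 1], [0, 0, 0.997, -0.5, 0, -0.7, 1], [0, 0, 0.997, -0.5, 0, -0.7, 1], [0, 0, 0.997, -0.5, 0, -0.7, 1], [0, 0, 0.997, -0.5, 0, -0.7, 1], [0, 0, 0.997, -0.5, 0, -0.7, 1]]}}

```text
time_s: 11.58
tcp_pos: [0.5497, -0.0129, 0.2199]
ee_rot: [[-0.993, 0.117, -0.002], [0.117, 0.993, -0.0], [0.002, -0.0, -1.0]]
wrist_force: [-0.3, -0.4, -1.4]
gripper_width: 0.34
gripper_force: 30.0
```

Call:
{"method": "arm_command", "body": {"deltas": [[0, 0, 0.02, 0, 0, 0, 1], [0, 0, 0.02, 0, 0, 0, 1], [0, 0, 0.02, 0, 0, 0, 1]]}}

```text
time_s: 11.83
tcp_pos: [0.5502, -0.0129, 0.2203]
ee_rot: [[-0.992, 0.128, -0.001], [0.128, 0.992, -0.0], [0.001, -0.0, -1.0]]
wrist_force: [0.4, -0.3, -1.1]
gripper_width: 0.343
gripper_force: 30.0
```

```bash
python3 - <<'E'
from h import *
c=capture('wrist');np.save('w4.npy',c,allow_pickle=True);im=c['pixels']
s=sense();print(s['tcp_pos'],s['ee_rot'])
print(proj(c,[.478,-.006,.005]))
for p in([.478,-.006,.005],[.459,.095,.005]):
  try: print(bay(c,tuple(int(i) for i in proj(c,p)[0])))
  except Exception as e: print(e)
cv2.imwrite('pics/w4.png',np.vstack([im[60:200],im[200:320]])[:, :])
E
```

```text
[ 0.550299   -0.01286051  0.22036887] [[-9.91670374e-01  1.28800675e-01 -5.05371886e-04]
 [ 1.28800697e-01  9.91670500e-01 -1.25666239e-05]
 [ 4.99543801e-04 -7.75541999e-05 -9.99999872e-01]]
[[277.50404783 132.57452536]]
(np.int32(2), ((0.4764847457408905, -0.006662890315055847), (0.030846377834677696, 0.06444158405065536), 82.62590789794922), [[0.4426000118255615, -0.017799999564886093], [0.5065000057220459, -0.026100000366568565], [0.5103999972343445, 0.0044999998062849045], [0.4465000033378601, 0.012799999676644802]])
(np.int32(1), ((0.46001455187797546, 0.09633500874042511), (0.08468526601791382, 0.03852774202823639), 8.843180656433105), [[0.41519999504089355, 0.10890000313520432], [0.421099990606308, 0.07079999893903732], [0.504800021648407, 0.08380000293254852], [0.49889999628067017, 0.12189999967813492]])
```

View pics/w4.png

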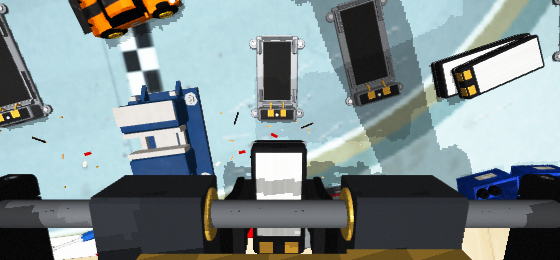

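The picture shows the held pack c with its label and contacts at the bottom (contacts at +x), dock c's bay at (277,133), and the vice near columns 118–212. I'll check the vice clearance and pack offset.

```bash
python3 - <<'E'
from h import *
c=np.load('w4.npy',allow_pickle=True).item();im=c['pixels'];g=cv2.cvtColor(im,6)
for z in(0,.03,.06,.08): print(z,ray(c,[[200,143],[212,165],[212,220],[188,160]],z)[:,:2].round(3).tolist())
print('col278',g[195:225,278],g[300:320,278]);print('row225',g[225,245:260],g[225,298:315]);print('row308',g[308,245:262],g[308,292:312])
E
```

```text
0 [[0.478, -0.099], [0.506, -0.09], [0.574, -0.103], [0.496, -0.118]]
0.03 [[0.478, -0.092], [0.504, -0.083], [0.566, -0.095], [0.495, -0.109]]
0.06 [[0.479, -0.084], [0.502, -0.076], [0.559, -0.087], [0.494, -0.099]]
0.08 [[0.479, -0.079], [0.5, -0.071], [0.554, -0.081], [0.493, -0.093]]
col278 [188 188 191 212 214  34  12  44  15  14  15  19  15  28  31  33  34  79
 253 253 253 253 253 253 253 253 252 253 253 253] [ 17  21  18  17  20  17  24  20  25  22  21  21  19  31 101 103 103 104
 102 103]
row225 [213 216 217 218 218 212  18  26  28  35  99 253 252 252 253] [253 253 252 251  33  32  28  27  77 203 204 204 199 133 131 132 130]
row308 [ 13  73 238 238 238 238 239 235  11  12  17  18  18  23  65 124 125] [151 153 153 152 151 147  55  21  23  19  21  19  43  87  90 232 231 230
 222  14]
```

```bash
python3 - <<'E'
from h import *
c=np.load('w4.npy',allow_pickle=True).item()
for z in(.2135,.217):quad(c,[[304.7,313],[253,313],[250.8,202.5],[306.3,202.5]],z)
s=capture('scene');g=s['pixels']
for z in(.05,.06,.07,.08,.09):print(z,proj(s,[[.50,-.12,z],[.52,-.14,z],[.50,-.16,z],[.6,-.14,z]]).round().tolist())
cv2.imwrite('pics/s1.png',cv2.resize(g[150:260,220:370],None,fx=5,fy=5,interpolation=2))
E
```

```text
c [ 0.5475 -0.0135  0.2135] yaw -7.22 [np.float64(0.0296), np.float64(0.0649), np.float64(0.0288), np.float64(0.0649)]
c [ 0.546  -0.0133  0.217 ] yaw -7.22 [np.float64(0.029), np.float64(0.0634), np.float64(0.0282), np.float64(0.0633)]
0.05 [[290.0, 192.0], [288.0, 188.0], [298.0, 187.0], [263.0, 182.0]]
0.06 [[290.0, 188.0], [288.0, 184.0], [298.0, 184.0], [263.0, 179.0]]
0.07 [[291.0, 184.0], [288.0, 181.0], [299.0, 180.0], [263.0, 175.0]]
0.08 [[291.0, 181.0], [288.0, 177.0], [299.0, 177.0], [263.0, 172.0]]
0.09 [[291.0, 177.0], [288.0, 174.0], [299.0, 173.0], [263.0, 168.0]]
```

View pics/s1.png

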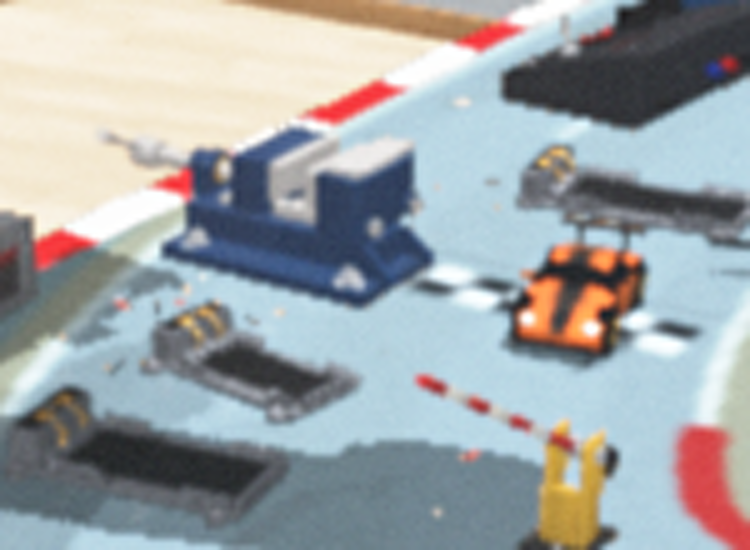

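The picture shows the vice about 70 mm tall with its top set back from y≈-0.10, so the gripper body clears it. I go over dock c.

```bash
python3 -c "
from h import *
move([.479,-.006,.06],82.6)"
```

```text
row [-0.    -0.    -0.001] [ 7.15 -0.24 16.04] t 11.93 j6 -113.0
```

Call:
{"method": "arm_command", "body": {"deltas": [[0, 0, 0, 4, -0.2, 1, 1], [0, 0, 0, 7.1, -0.2, 4, 1], [0, 0, 0, 7.1, -0.2, 8, 1], [0, 0, 0, 7.1, -0.2, 12, 1], [0, 0, 0, 7.1, -0.2, 15, 1], [0, 0, 0, 7.1, -0.2, 16, 1], [0, 0, 0, 7.1, -0.2, 16, 1], [0, 0, 0, 7.1, -0.2, 16, 1]]}}

```text
time_s: 12.6
tcp_pos: [0.4801, -0.0055, 0.0605]
ee_rot: [[-0.992, 0.13, -0.001], [0.13, 0.992, -0.001], [0.001, -0.001, -1.0]]
wrist_force: [0.4, 0.7, 0.0]
gripper_width: 0.341
gripper_force: 30.0
```

```bash
python3 -c "
from h import *
print(sense()['tcp_pos']);move([.479,-.006,.0295],82.6)"
```

```text
[ 0.48014929 -0.00552775  0.06045899]
row [-0.001 -0.001 -0.001] [ 0.11 -0.06  3.1 ] t 12.6 j6 -116.3
```

Call:
{"method": "arm_command", "body": {"deltas": [[0, 0, 0, 0.1, 0, 1, 1], [0, 0, 0, 0.1, 0, 1.8, 1], [0, 0, 0, 0.1, 0, 2.3, 1], [0, 0, 0, 0.1, 0, 2.6, 1], [0, 0, 0, 0.1, 0, 2.8, 1], [0, 0, 0, 0.1, 0, 2.8, 1]]}}

```text
time_s: 13.1
tcp_pos: [0.479, -0.0054, 0.0325]
ee_rot: [[-0.991, 0.131, 0.0], [0.131, 0.991, -0.0], [-0.0, -0.0, -1.0]]
wrist_force: [-0.2, 0.1, 0.2]
gripper_width: 0.338
gripper_force: 30.0
```

Call:
{"method": "arm_command", "body": {"deltas": [[0, 0, 0, 0, 0, 0.1, 1], [0, 0, 0, 0, 0, 0.2, 1], [0, 0, 0, 0, 0, 0.3, 1], [0, 0, 0, 0, 0, 0.3, 1]]}}

```text
time_s: 13.43
tcp_pos: [0.4792, -0.0053, 0.0322]
ee_rot: [[-0.992, 0.13, 0.001], [0.13, 0.992, -0.0], [-0.001, -0.0, -1.0]]
wrist_force: [-5.4, 1.5, 19.7]
gripper_width: 0.344
gripper_force: 30.0
```

Call:
{"method": "arm_command", "body": {"deltas": [[0, 0, 0, 0, 0, -0.2, 1], [0, 0, 0, 0, 0, -0.2, 0.3], [0, 0, 0, 0, 0, -0.2, -0.1], [0, 0, 0, 0, 0, -0.2, -0.1], [0, 0, 0, 0, 0, -1.5, -0.1], [0, 0, 0, 0, 0, -4, -0.1], [0, 0, 0, 0, 0, -8, -0.1], [0, 0, 0, 0, 0, -12, -0.1]]}}

```text
time_s: 14.1
tcp_pos: [0.4779, -0.0058, 0.1497]
ee_rot: [[-0.991, 0.131, -0.004], [0.131, 0.991, -0.001], [0.004, -0.002, -1.0]]
wrist_force: [2.2, 0.0, -0.1]
gripper_width: 0.541
gripper_force: 0.0
```

```bash
python3 -c "
from h import *
move([.56,.08,.24],82.6)"
```

```text
row [-0.002 -0.004 -0.002] [-6.99  9.56 -9.07] t 14.1 j6 -116.4
```

Call:
{"method": "arm_command", "body": {"deltas": [[0, 0, 0, -3, 4, -4, -0.1], [0, 0, 0, -7, 9.5, -9, -0.1], [0, 0, 0, -7, 9.5, -9, -0.1], [0, 0, 0, -7, 9.5, -9, -0.1], [0, 0, 0, -7, 9.5, -9, -0.1], [0, 0, 0, -7, 9.5, -9, -0.1]]}}

```text
time_s: 14.6
tcp_pos: [0.561, 0.0804, 0.2392]
ee_rot: [[-0.991, 0.13, -0.0], [0.13, 0.991, 0.0], [0.0, 0.0, -1.0]]
wrist_force: [-0.5, -0.5, -0.4]
gripper_width: 0.553
gripper_force: 0.0
```

```bash
python3 - <<'E'
from h import *
c=capture('wrist');np.save('w5.npy',c,allow_pickle=True);im=c['pixels']
print(sense()['tcp_pos'])
u,v=proj(c,[.4765,-.0067,.015])[0].astype(int);a=im[v-45:v+45,u-45:u+45]
u2,v2=proj(c,[.495,.218,.04])[0].astype(int);b=im[max(0,v2-60):max(0,v2-60)+120,u2-70:u2+70]
print((u,v),(u2,v2))
cv2.imwrite('pics/w5.png',np.hstack([cv2.resize(a,(380,380),interpolation=2),cv2.resize(b,None,fx=3,fy=380/120,interpolation=2)]))
E
```

```text
[0.55987833 0.07954186 0.23829869]
(np.int64(198), np.int64(132)) (np.int64(395), np.int64(122))
```

View pics/w5.png

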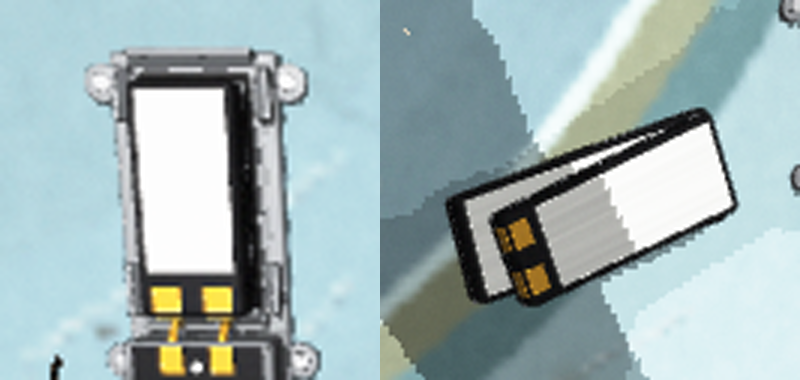

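The picture shows c seated in dock c with contacts at the head, and b on the stack with contacts at -y, top corners near (508,213),(545,303),(738,205),(708,110) in the crop.

```bash
python3 - <<'E'
from h import *
c=np.load('w5.npy',allow_pickle=True).item();im=c['pixels']
for z in(.025,.03): quad(c,np.array([[137,313],[246,313],[236,79],[128,81]])/4.222+[198-45-.4,132-45-.4],z)
b=lambda q:(np.array(q)-[380,0])/[3,380/120]+[395-70-.4,62-.4]
m,y=quad(c,b([[508,213],[545,304],[738,205],[706,110]]),.042)
move([m[0],m[1],.10],y+270)
# label-based check
x0,y0=325,62;g=cv2.cvtColor(im[y0:y0+120,x0:x0+140],6);print(bay(c,tuple(int(i) for i in proj(c,[.4597,.0957,.005])[0])))
E
```

```text
c [ 0.4781 -0.006   0.025 ] yaw -8.94 [np.float64(0.0308), np.float64(0.0625), np.float64(0.0292), np.float64(0.0621)]
c [ 0.4783 -0.0047  0.03  ] yaw -8.94 [np.float64(0.0304), np.float64(0.0617), np.float64(0.0288), np.float64(0.0612)]
c [0.5024 0.2287 0.042 ] yaw -71.1 [np.float64(0.0353), np.float64(0.0762), np.float64(0.0349), np.float64(0.0765)]
row [-0.002 -0.002  1.11 ] [ 7.61 14.05 13.84] t 14.65 j6 -122.0
(np.int32(1), ((0.45950639247894287, 0.09618856757879257), (0.08386878669261932, 0.037797436118125916), 8.997321128845215), [[0.41510000824928284, 0.10830000042915344], [0.42100000381469727, 0.07100000232458115], [0.5038999915122986, 0.08410000056028366], [0.49799999594688416, 0.12139999866485596]])
```

Call:
{"method": "arm_command", "body": {"deltas": [[0, 0, -2.03, 7.6, 13.8, 5, -0.5], [0, 0, -2.03, 7.6, 13.8, 8, -0.5], [0, 0, -2.03, 7.6, 13.8, 11.8, -0.5], [0, 0, -2.03, 7.6, 13.8, 11.8, -0.5], [0, 0, -2.03, 7.6, 13.8, 11.8, -0.5], [0, 0, -2.03, 7.6, 13.8, 11.8, -0.5], [0, 0, -2.03, 7.6, 13.8, 11.8, -0.5], [0, 0, -2.03, 7.6, 13.8, 11.8, -0.5]]}}

```text
time_s: 15.32
tcp_pos: [0.5015, 0.225, 0.1195]
ee_rot: [[-0.641, -0.768, -0.004], [-0.768, 0.641, -0.003], [0.005, 0.001, -1.0]]
wrist_force: [-0.5, -0.2, 1.5]
gripper_width: 0.748
gripper_force: 0.0
```

```bash
python3 -c "
from h import *
move([.503,.2265,.0455],-71.1+270)"
```

```text
row [ 0.003 -0.004 -1.025] [-0.25 -0.02  7.4 ] t 15.32 j6 -80.9
```

Call:
{"method": "arm_command", "body": {"deltas": [[0, 0, -1.025, -0.2, 0, 0, -0.5], [0, 0, -1.025, -0.2, 0, 0, -0.5], [0, 0, -1.025, -0.2, 0, 0, -0.5], [0, 0, -1.025, -0.2, 0, 0, -0.5], [0, 0, -1.025, -0.2, 0, 0, -0.5], [0, 0, -1.025, -0.2, 0, 0, -0.5], [0, 0, -1.025, -0.2, 0, 1, -0.5], [0, 0, -1.025, -0.2, 0, 2, -0.5]]}}

```text
time_s: 15.98
tcp_pos: [0.5037, 0.2263, 0.1007]
ee_rot: [[0.298, -0.954, -0.001], [-0.954, -0.298, -0.001], [0.0, 0.002, -1.0]]
wrist_force: [-0.1, -0.1, -0.0]
gripper_width: 0.749
gripper_force: 0.0
```

```bash
python3 -c "
from h import *
move([.503,.2265,.045],-71.1+270)"
```

```text
row [ 0.002 -0.    -0.027] [-0.04  0.05  5.57] t 15.98 j6 -23.6
```

Call:
{"method": "arm_command", "body": {"deltas": [[0, 0, -0.027, 0, 0, 2, -0.5], [0, 0, -0.027, 0, 0, 4, -0.5], [0, 0, -0.027, 0, 0, 5, -0.3], [0, 0, -0.027, 0, 0, 5.5, 0], [0, 0, -0.027, 0, 0, 5.6, 0.5], [0, 0, -0.027, 0, 0, 5.6, 1], [0, 0, -0.027, 0, 0, 5.6, 1], [0, 0, -0.027, 0, 0, 5.6, 1]]}}

```text
time_s: 16.65
tcp_pos: [0.5052, 0.2282, 0.0465]
ee_rot: [[0.319, -0.948, 0.002], [-0.948, -0.319, 0.001], [-0.001, -0.002, -1.0]]
wrist_force: [-0.3, -0.3, -0.7]
gripper_width: 0.407
gripper_force: 29.9
```

Call:
{"method": "arm_command", "body": {"deltas": [[0, 0, 0, 0, 0, 0, 1], [0, 0, 0, 0, 0, 0, 1], [0, 0, 0, 0, 0, 0, 1]]}}

```text
time_s: 16.9
tcp_pos: [0.5052, 0.2283, 0.0465]
ee_rot: [[0.32, -0.948, 0.001], [-0.948, -0.32, 0.001], [-0.0, -0.002, -1.0]]
wrist_force: [-0.6, -1.4, 4.6]
gripper_width: 0.415
gripper_force: 29.9
```

Call:
{"method": "arm_command", "body": {"deltas": [[0, 0, 0, 0, 0, -0.3, 1], [0, 0, 0, 0, 0, -1, 1], [0, 0, 0, 0, 0, -3, 1], [0, 0, 0, 0, 0, -6, 1], [0, 0, 0, 0, 0, -9, 1], [0, 0, 0, 0, 0, -12, 1], [0, 0, 0, 0, 0, -15, 1], [0, 0, 0, 0, 0, -15, 1]]}}

```text
time_s: 17.57
tcp_pos: [0.5076, 0.2297, 0.2027]
ee_rot: [[0.321, -0.947, 0.011], [-0.947, -0.321, 0.007], [-0.003, -0.013, -1.0]]
wrist_force: [1.7, 0.9, -0.9]
gripper_width: 0.409
gripper_force: 29.9
```

```bash
python3 -c "
from h import *
move([.385,.085,.21],9+270)"
```

```text
row [-0.013 -0.007 -1.401] [ 9.77 16.25 -0.97] t 17.57 j6 -22.4
```

Call:
{"method": "arm_command", "body": {"deltas": [[0, 0, -1.4, 9.8, 16.3, -1, 1], [0, 0, -1.4, 9.8, 16.3, -1, 1], [0, 0, -1.4, 9.8, 16.3, -1, 1], [0, 0, -1.4, 9.8, 16.3, -1, 1], [0, 0, -1.4, 9.8, 16.3, -1, 1], [0, 0, -1.4, 9.8, 16.3, -1, 1], [0, 0, -1.4, 9.8, 16.3, -1, 1], [0, 0, -1.4, 9.8, 16.3, -1, 1]]}}

```text
time_s: 18.23
tcp_pos: [0.3807, 0.0823, 0.2057]
ee_rot: [[0.971, -0.238, 0.0], [-0.238, -0.971, 0.001], [0.0, -0.001, -1.0]]
wrist_force: [-0.6, -0.6, -1.8]
gripper_width: 0.408
gripper_force: 29.9
```

```bash
python3 -c "
from h import *
move([.385,.085,.21],9+270)"
```

```text
row [-0.001 -0.    -0.397] [ 0.35 -0.36 -0.43] t 18.23 j6 39.8
```

Call:
{"method": "arm_command", "body": {"deltas": [[0, 0, -0.4, 0.3, -0.3, -0.4, 1], [0, 0, -0.4, 0.3, -0.3, -0.4, 1], [0, 0, -0.4, 0.3, -0.3, -0.4, 1], [0, 0, -0.4, 0.3, -0.3, -0.4, 1], [0, 0, -0.4, 0.3, -0.3, -0.4, 1], [0, 0, -0.4, 0.3, -0.3, -0.4, 1]]}}

```text
time_s: 18.73
tcp_pos: [0.3849, 0.085, 0.2094]
ee_rot: [[0.989, 0.151, -0.0], [0.151, -0.989, -0.0], [-0.0, 0.0, -1.0]]
wrist_force: [0.3, 0.7, -1.5]
gripper_width: 0.409
gripper_force: 29.9
```

```bash
python3 - <<'E'
from h import *
c=capture('wrist');np.save('w6.npy',c,allow_pickle=True);im=c['pixels'];g=cv2.cvtColor(im,6)
s=sense();print(s['tcp_pos'],np.degrees(np.arctan2(s['ee_rot'][1][0],s['ee_rot'][0][0])))
u,v=proj(c,[.4597,.0957,.005])[0].astype(int);print(u,v)
print(bay(c,(u,v)))
R=np.array(s['ee_rot']);z=s['tcp_pos'][2]-.0045
f=lambda a,b:s['tcp_pos']+R@[a,b,.0045]
print('expected corners',proj(c,[f(.041,.018),f(.041,-.018),f(-.041,-.018),f(-.041,.018)]).round(1).tolist())
print('col',280,g[185:235,281].tolist());print(g[295:330,281].tolist());print('row215',g[218,235:330].tolist())
# stack pack a
cv2.imwrite('w6.png',im)
E
```

```text
[0.38495669 0.08507457 0.20944218] 8.712324617597973
278 126
(np.int32(4), ((0.4594283699989319, 0.09558568894863129), (0.08446314930915833, 0.038434289395809174), 9.191650390625), [[0.4147000014781952, 0.10779999941587448], [0.42080000042915344, 0.06989999860525131], [0.5041999816894531, 0.08340000361204147], [0.49799999594688416, 0.12129999697208405]])
expected corners [[312.7, 186.3], [241.3, 186.3], [245.8, 327.8], [308.6, 327.8]]
col 280 [118, 18, 39, 6, 11, 8, 11, 14, 15, 17, 19, 20, 19, 23, 21, 19, 19, 21, 20, 21, 21, 19, 19, 19, 21, 16, 14, 13, 14, 14, 52, 155, 156, 157, 155, 157, 157, 156, 157, 157, 156, 155, 158, 158, 157, 156, 156, 156, 159, 157]
[247, 247, 247, 247, 247, 247, 247, 247, 246, 247, 247, 247, 247, 247, 247, 246, 247, 246, 223, 74, 66, 65, 63, 65, 65, 63, 63, 61, 62, 50, 16, 19, 16, 12, 15]
row215 [90, 90, 90, 90, 89, 93, 91, 91, 93, 88, 43, 9, 12, 13, 30, 102, 151, 153, 152, 152, 152, 151, 146, 146, 148, 153, 154, 154, 152, 152, 148, 151, 154, 154, 156, 153, 155, 154, 156, 154, 152, 155, 153, 152, 153, 152, 157, 160, 160, 153, 149, 147, 150, 151, 152, 153, 152, 150, 148, 148, 150, 152, 155, 159, 156, 151, 153, 153, 154, 154, 155, 157, 156, 150, 20, 15, 13, 8, 48, 187, 188, 189, 187, 186, 184, 185, 185, 185, 186, 186, 187, 186, 187, 185, 186]
```

```bash
python3 - <<'E'
from h import *
c=np.load('w6.npy',allow_pickle=True).item();im=c['pixels'].astype(int)
for u in(262,266,296): print(u,[(v,(im[v,u,2]-im[v,u,0])) for v in range(180,216)if im[v,u,2]-im[v,u,0]>40],im[311:332,u].sum(1).tolist())
for v0 in(188,189,190,191,192):quad(c,[[244.5,v0],[314,v0],[310.5,np.nan],[0,0]],.205) if 0 else print(v0,ray(c,[[280,v0]],.205)[0].round(4))
for v0 in(313,315):print(v0,ray(c,[[280,v0]],.205)[0].round(4))
s=sense()
print(ray(c,[[279.1,218]],.205)[0].round(4))
E
```

```text
262 [(187, np.int64(67)), (188, np.int64(69)), (189, np.int64(61)), (190, np.int64(134)), (194, np.int64(47)), (195, np.int64(135)), (196, np.int64(135)), (197, np.int64(137)), (198, np.int64(138)), (199, np.int64(135)), (200, np.int64(134)), (201, np.int64(134)), (202, np.int64(134)), (203, np.int64(139)), (204, np.int64(136)), (205, np.int64(135)), (206, np.int64(134)), (207, np.int64(144))] [740, 740, 666, 200, 170, 161, 166, 160, 164, 167, 172, 166, 160, 133, 57, 45, 49, 44, 55, 45, 41]
266 [(187, np.int64(48)), (188, np.int64(67)), (189, np.int64(70)), (190, np.int64(135)), (194, np.int64(46)), (195, np.int64(137)), (196, np.int64(137)), (197, np.int64(135)), (198, np.int64(136)), (199, np.int64(136)), (200, np.int64(136)), (201, np.int64(135)), (202, np.int64(136)), (203, np.int64(138)), (204, np.int64(138)), (205, np.int64(138)), (206, np.int64(134)), (207, np.int64(135))] [736, 737, 657, 197, 165, 161, 169, 163, 159, 164, 164, 161, 168, 139, 49, 49, 38, 53, 40, 48, 52]
296 [(188, np.int64(65)), (189, np.int64(68)), (190, np.int64(72)), (191, np.int64(117)), (195, np.int64(139)), (196, np.int64(140)), (197, np.int64(141)), (198, np.int64(139)), (199, np.int64(139)), (200, np.int64(137)), (201, np.int64(108)), (202, np.int64(106)), (203, np.int64(109)), (204, np.int64(110)), (205, np.int64(110)), (206, np.int64(111)), (207, np.int64(109)), (208, np.int64(43))] [741, 738, 670, 198, 161, 165, 167, 162, 166, 172, 168, 167, 167, 134, 46, 58, 55, 45, 39, 50, 39]
188 [0.4249 0.0897 0.205 ]
189 [0.4244 0.0896 0.205 ]
190 [0.4239 0.0895 0.205 ]
191 [0.4234 0.0894 0.205 ]
192 [0.4229 0.0893 0.205 ]
313 [0.3542 0.0788 0.205 ]
315 [0.3529 0.0786 0.205 ]
[0.4093 0.0877 0.205 ]
```

```bash
python3 -c "
from h import *
move([.462,.0971,.06],9.1+270)"
```

```text
row [ 0.     0.    -0.007] [ 7.8  -0.02 14.94] t 18.78 j6 62.3
```

Call:
{"method": "arm_command", "body": {"deltas": [[0, 0, -0.007, 4, 0, 0, 1], [0, 0, -0.007, 7.8, 0, 2, 1], [0, 0, -0.007, 7.8, 0, 6, 1], [0, 0, -0.007, 7.8, 0, 10, 1], [0, 0, -0.007, 7.8, 0, 14, 1], [0, 0, -0.007, 7.8, 0, 15, 1], [0, 0, -0.007, 7.8, 0, 15, 1], [0, 0, -0.007, 7.8, 0, 15, 1]]}}

```text
time_s: 19.45
tcp_pos: [0.4626, 0.0972, 0.0593]
ee_rot: [[0.987, 0.16, -0.001], [0.16, -0.987, -0.001], [-0.001, 0.001, -1.0]]
wrist_force: [0.3, 0.4, -0.9]
gripper_width: 0.413
gripper_force: 29.9
```

```bash
python3 -c "
from h import *
print(sense()['tcp_pos']);move([.462,.0971,.03],9.1+270)"
```

```text
[0.46255554 0.09718588 0.0592823 ]
row [0.001 0.001 0.002] [-0.05 -0.    2.93] t 19.45 j6 67.5
```

Call:
{"method": "arm_command", "body": {"deltas": [[0, 0, 0, 0, 0, 1, 1], [0, 0, 0, 0, 0, 1.8, 1], [0, 0, 0, 0, 0, 2.3, 1], [0, 0, 0, 0, 0, 2.6, 1], [0, 0, 0, 0, 0, 2.8, 1], [0, 0, 0, 0, 0, 2.8, 1]]}}

```text
time_s: 19.95
tcp_pos: [0.4623, 0.0972, 0.0317]
ee_rot: [[0.987, 0.16, 0.0], [0.16, -0.987, 0.0], [0.0, -0.0, -1.0]]
wrist_force: [-0.5, -0.4, -1.4]
gripper_width: 0.41
gripper_force: 29.9
```

Call:
{"method": "arm_command", "body": {"deltas": [[0, 0, 0, 0, 0, 0.1, 1], [0, 0, 0, 0, 0, 0.2, 1], [0, 0, 0, 0, 0, 0.2, 1]]}}

```text
time_s: 20.2
tcp_pos: [0.4623, 0.0972, 0.0296]
ee_rot: [[0.987, 0.16, 0.0], [0.16, -0.987, 0.0], [0.0, -0.0, -1.0]]
wrist_force: [-0.3, 0.8, -1.9]
gripper_width: 0.41
gripper_force: 29.9
```

Call:
{"method": "arm_command", "body": {"deltas": [[0, 0, 0, 0, 0, 0.1, 1], [0, 0, 0, 0, 0, 0.1, 0.3], [0, 0, 0, 0, 0, 0.1, -0.2], [0, 0, 0, 0, 0, 0.1, -0.2], [0, 0, 0, 0, 0, -1.5, -0.2], [0, 0, 0, 0, 0, -5, -0.2], [0, 0, 0, 0, 0, -9, -0.2], [0, 0, 0, 0, 0, -13, -0.2]]}}

```text
time_s: 20.87
tcp_pos: [0.4618, 0.0968, 0.1607]
ee_rot: [[0.987, 0.161, -0.001], [0.161, -0.987, -0.001], [-0.002, 0.001, -1.0]]
wrist_force: [0.4, 1.2, -0.6]
gripper_width: 0.595
gripper_force: 0.0
```

```bash
python3 -c "
from h import *
move([.39,.15,.24],9.1+270)"
```

```text
row [0.001 0.002 0.002] [-6.24 -6.39 -7.92] t 20.87 j6 67.6
```

Call:
{"method": "arm_command", "body": {"deltas": [[0, 0, 0, -3, -3, -4, -0.2], [0, 0, 0, -6.2, -6.4, -7.9, -0.2], [0, 0, 0, -6.2, -6.4, -7.9, -0.2], [0, 0, 0, -6.2, -6.4, -7.9, -0.2], [0, 0, 0, -6.2, -6.4, -7.9, -0.2], [0, 0, 0, -6.2, -6.4, -7.9, -0.2]]}}

```text
time_s: 21.37
tcp_pos: [0.3905, 0.1502, 0.2381]
ee_rot: [[0.987, 0.161, -0.001], [0.161, -0.987, -0.0], [-0.001, -0.0, -1.0]]
wrist_force: [-0.4, 0.0, 0.0]
gripper_width: 0.598
gripper_force: 0.0
```

```bash
python3 - <<'E'
from h import *
c=capture('wrist');np.save('w7.npy',c,allow_pickle=True);im=c['pixels']
g=cv2.cvtColor(im,6);hsv=cv2.cvtColor(im,40)
def rect(mask,p,z,name):
    l=cv2.connectedComponents(mask.astype(np.uint8))[1];u,v=proj(c,p)[0].astype(int)
    i=np.bincount(l[v-8:v+9,u-8:u+9].ravel())[1:].argmax()+1
    q=cv2.findContours((l==i).astype(np.uint8),0,1)[0][0].reshape(-1,2);h=cv2.convexHull(q).reshape(-1,2)
    P=ray(c,h,z)[:,:2].astype(np.float32);r=cv2.minAreaRect(P);print(name,(u,v),len(q),r,(r[2],r[2]-90));return cv2.minAreaRect(h)
w=(g>120)&(hsv[...,1]<40); dk=g<60; gold=(im[...,2].astype(int)-im[...,0]>40)
for n,p,z in(('b',[.4594,.0957,.025],.025),('a',[.495,.22,.022],.022)):
    rect(w,p,z,n+' label')
    try: rect(dk|w|gold,p,z,n+' all')
    except Exception as e:print(e)
u,v=proj(c,[.4594,.0957,.025])[0].astype(int);u2,v2=proj(c,[.495,.22,.022])[0].astype(int);print(u,v,u2,v2,proj(c,[.459,.338,.02]))
for(x,y)in((u,v),(u2,v2)):pass
A=im[v-60:v+40,u-50:u+50];B=im[max(0,v2-50):max(0,v2-50)+100,u2-50:u2+50]
cv2.imwrite('pics/w7.png',np.hstack([cv2.resize(A,(400,400),interpolation=2),cv2.resize(B,(400,400),interpolation=2)]))
E
```

```text
b label (np.int64(333), np.int64(141)) 165 ((0.45519590377807617, 0.09499464929103851), (0.06696032732725143, 0.03130955249071121), 7.63766622543335) (7.63766622543335, -82.36233377456665)
b all (np.int64(333), np.int64(141)) 453 ((0.46530285477638245, 0.0945969745516777), (0.1069382056593895, 0.0673372745513916), 3.651573419570923) (3.651573419570923, -86.34842658042908)
a label (np.int64(231), np.int64(91)) 217 ((0.5020099878311157, 0.22042132914066315), (0.03673062473535538, 0.08475030213594437), 11.257119178771973) (11.257119178771973, -78.74288082122803)
a all (np.int64(231), np.int64(91)) 4225 ((0.31725913286209106, 0.1349828541278839), (0.5584721565246582, 0.8538625240325928), 9.191839218139648) (9.191839218139648, -80.80816078186035)
333 141 231 91 [[126.55412123 106.60351136]]
```

View pics/w7.png

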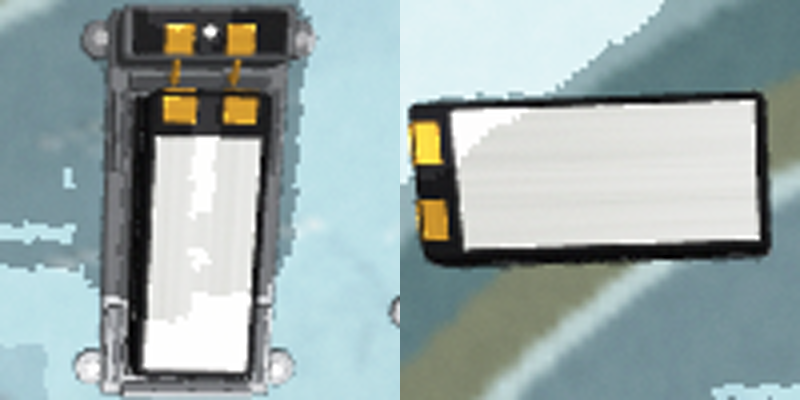

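The picture shows b seated in dock b with contacts at the head. Pack a lies alone with contacts at +y, and its label centre is (0.502,0.220).

```bash
python3 -c "
from h import *
move([.501,.2253,.09],11.3)"
```

```text
row [2.000e-03 1.000e-03 1.534e+00] [12.14 -5.7  14.73] t 21.42 j6 55.8
```

Call:
{"method": "arm_command", "body": {"deltas": [[0, 0, 1.534, 12.1, -5.7, 3, -0.6], [0, 0, 1.534, 12.1, -5.7, 6, -0.6], [0, 0, 1.534, 12.1, -5.7, 9, -0.6], [0, 0, 1.534, 12.1, -5.7, 12, -0.6], [0, 0, 1.534, 12.1, -5.7, 14.7, -0.6], [0, 0, 1.534, 12.1, -5.7, 14.7, -0.6], [0, 0, 1.534, 12.1, -5.7, 14.7, -0.6], [0, 0, 1.534, 12.1, -5.7, 14.7, -0.6]]}}

```text
time_s: 22.08
tcp_pos: [0.5006, 0.224, 0.0874]
ee_rot: [[0.662, -0.749, -0.006], [-0.749, -0.662, -0.005], [-0.0, 0.008, -1.0]]
wrist_force: [-0.2, 0.4, -0.2]
gripper_width: 0.796
gripper_force: 0.0
```

```bash
python3 -c "
from h import *
move([.501,.2253,.023],11.3)"
```

```text
row [ 0.008 -0.002  0.526] [-0.07 -0.17  6.44] t 22.08 j6 0.4
```

Call:
{"method": "arm_command", "body": {"deltas": [[0, 0, 0.526, 0, -0.1, 0, -0.6], [0, 0, 0.526, 0, -0.1, 0, -0.6], [0, 0, 0.526, 0, -0.1, 0, -0.6], [0, 0, 0.526, 0, -0.1, 1, -0.6], [0, 0, 0.526, 0, -0.1, 3, -0.6], [0, 0, 0.526, 0, -0.1, 5, -0.6], [0, 0, 0.526, 0, -0.1, 6, -0.6], [0, 0, 0.526, 0, -0.1, 6.3, -0.4]]}}

```text
time_s: 22.75
tcp_pos: [0.5006, 0.2246, 0.0251]
ee_rot: [[0.203, -0.979, -0.005], [-0.979, -0.203, -0.005], [0.003, 0.006, -1.0]]
wrist_force: [-0.2, 0.0, -0.1]
gripper_width: 0.777
gripper_force: 0.0
```

Call:
{"method": "arm_command", "body": {"deltas": [[0, 0, 0, 0, 0, 0, 0], [0, 0, 0, 0, 0, 0, 0.5], [0, 0, 0, 0, 0, 0, 1], [0, 0, 0, 0, 0, 0, 1], [0, 0, 0, 0, 0, 0, 1]]}}

```text
time_s: 23.17
tcp_pos: [0.5023, 0.2271, 0.0295]
ee_rot: [[0.205, -0.979, 0.002], [-0.979, -0.205, 0.001], [-0.001, -0.002, -1.0]]
wrist_force: [0.9, -0.1, 0.7]
gripper_width: 0.479
gripper_force: 30.0
```

Call:
{"method": "arm_command", "body": {"deltas": [[0, 0, 0, 0, 0, -0.3, 1], [0, 0, 0, 0, 0, -1, 1], [0, 0, 0, 0, 0, -3, 1], [0, 0, 0, 0, 0, -6, 1], [0, 0, 0, 0, 0, -10, 1], [0, 0, 0, 0, 0, -14, 1], [0, 0, 0, 0, 0, -18, 1], [0, 0, 0, 0, 0, -18, 1]]}}

```text
time_s: 23.83
tcp_pos: [0.5058, 0.229, 0.2186]
ee_rot: [[0.207, -0.978, 0.016], [-0.978, -0.206, 0.009], [-0.006, -0.018, -1.0]]
wrist_force: [1.9, 1.3, -1.1]
gripper_width: 0.479
gripper_force: 30.0
```

```bash
python3 -c "
from h import *
print(sense()['gripper_width']);move([.51,-.32,.22],96.6)"
```

```text
0.47932718787018314
row [-0.019 -0.008 -1.478] [53.8  10.92 -0.65] t 23.83 j6 -29.4
```

Call:
{"method": "arm_command", "body": {"deltas": [[0, 0, 1.664, 53.8, 10.9, -0.6, 1], [0, 0, 1.664, 53.8, 10.9, -0.6, 1], [0, 0, 1.664, 53.8, 10.9, -0.6, 1], [0, 0, 1.664, 53.8, 10.9, -0.6, 1], [0, 0, 1.664, 53.8, 10.9, -0.6, 1], [0, 0, 1.664, 53.8, 10.9, -0.6, 1], [0, 0, 1.664, 53.8, 10.9, -0.6, 1], [0, 0, 1.664, 53.8, 10.9, -0.6, 1]]}}

```text
time_s: 24.5
tcp_pos: [0.5029, -0.1084, 0.2126]
ee_rot: [[-0.717, -0.697, 0.0], [-0.697, 0.717, 0.0], [-0.001, -0.0, -1.0]]
wrist_force: [1.3, 1.7, -2.5]
gripper_width: 0.485
gripper_force: 29.9
```

```bash
python3 -c "
from h import *
move([.51,-.32,.22],96.6)"
```

```text
row [0.    0.001 0.656] [ 14.24 -15.67  -0.75] t 24.5 j6 -51.7
```

Call:
{"method": "arm_command", "body": {"deltas": [[0, 0, 0.656, 14.2, -15.7, -0.7, 1], [0, 0, 0.656, 14.2, -15.7, -0.7, 1], [0, 0, 0.656, 14.2, -15.7, -0.7, 1], [0, 0, 0.656, 14.2, -15.7, -0.7, 1], [0, 0, 0.656, 14.2, -15.7, -0.7, 1], [0, 0, 0.656, 14.2, -15.7, -0.7, 1], [0, 0, 0.656, 14.2, -15.7, -0.7, 1], [0, 0, 0.656, 14.2, -15.7, -0.7, 1]]}}

```text
time_s: 25.17
tcp_pos: [0.5119, -0.318, 0.2187]
ee_rot: [[-0.993, -0.12, -0.001], [-0.12, 0.993, 0.001], [0.001, 0.001, -1.0]]
wrist_force: [-0.2, 0.3, -2.2]
gripper_width: 0.482
gripper_force: 30.0
```

```bash
python3 - <<'E'
from h import *
c=capture('wrist');np.save('w8.npy',c,allow_pickle=True);im=c['pixels'];g=cv2.cvtColor(im,6)
s=sense();p=s['tcp_pos'];R=np.array(s['ee_rot']);print(p,np.degrees(np.arctan2(R[1][1],R[0][1])))
u,v=proj(c,[.4215,-.329,.005])[0].astype(int);print(u,v)
print(bay(c,(u,v)))
f=lambda a,b:p+R@[a,b,.007]
print('expected corners',proj(c,[f(.05,.021),f(.05,-.021),f(-.05,-.021),f(-.05,.021)]).round(1).tolist())
print('col278',g[150:230,278].tolist());print('row205',g[212,225:335].tolist())
im2=im.astype(int);print([(k,im2[k,266,2]-im2[k,266,0]) for k in range(300,420) if im2[k,266,2]-im2[k,266,0]>60])
E
```

```text
[ 0.51214291 -0.31727922  0.21893362] 96.98976796040736
278 116
(np.int32(1), ((0.421697199344635, -0.32916006445884705), (0.10083720088005066, 0.04311530664563179), 7.103050231933594), [[0.36899998784065247, -0.3140000104904175], [0.3743000030517578, -0.35679998993873596], [0.47440001368522644, -0.3443000018596649], [0.4690999984741211, -0.30149999260902405]])
expected corners [[322.5, 174.7], [239.7, 174.8], [245.4, 344.1], [316.5, 344.1]]
col278 [36, 37, 40, 32, 32, 31, 32, 35, 35, 35, 33, 97, 167, 143, 131, 67, 65, 16, 13, 15, 27, 32, 38, 46, 49, 219, 252, 252, 252, 252, 252, 252, 252, 252, 252, 252, 252, 252, 252, 252, 252, 252, 252, 252, 252, 252, 252, 252, 252, 252, 252, 252, 252, 252, 252, 252, 252, 252, 252, 252, 252, 252, 252, 251, 251, 251, 251, 251, 251, 251, 251, 251, 251, 251, 251, 251, 251, 251, 251, 251]
row205 [205, 205, 206, 204, 205, 204, 204, 206, 206, 203, 204, 202, 203, 205, 200, 53, 26, 31, 32, 91, 250, 250, 250, 250, 249, 250, 251, 250, 251, 251, 251, 251, 251, 251, 251, 251, 251, 250, 250, 250, 250, 250, 250, 250, 249, 249, 250, 251, 251, 251, 250, 251, 251, 252, 251, 251, 250, 250, 251, 251, 251, 251, 250, 250, 249, 250, 249, 248, 249, 250, 250, 250, 250, 250, 251, 251, 251, 251, 249, 249, 249, 250, 250, 251, 251, 250, 250, 250, 247, 120, 30, 27, 25, 50, 180, 178, 178, 179, 178, 180, 181, 179, 181, 182, 182, 182, 181, 181, 183, 204]
[(314, np.int64(89)), (315, np.int64(90)), (316, np.int64(89)), (317, np.int64(91)), (318, np.int64(90)), (319, np.int64(90)), (320, np.int64(90)), (321, np.int64(92)), (322, np.int64(71)), (323, np.int64(68))]
```

```bash
python3 - <<'E'
from h import *
c=np.load('w8.npy',allow_pickle=True).item();s=sense();p=s['tcp_pos'];R=np.array(s['ee_rot'])
for z in(.2114,.2144):
    q=ray(c,[[278,174.8],[279.2,212],[278,323.5]],z); d=(q-p)@R; print(z,d.round(4)[:,:2].tolist())
move([.422+.002,-.329,.07],97)
E
```

```text
0.2114 [[0.0499, -0.0016], [0.0304, -0.001], [-0.0365, -0.0017]]
0.2144 [[0.0503, -0.0016], [0.0311, -0.001], [-0.0344, -0.0017]]
row [ 0.001 -0.001 -0.   ] [ 8.88 -0.1  14.9 ] t 25.22 j6 -66.6
```

Call:
{"method": "arm_command", "body": {"deltas": [[0, 0, 0, 4, 0, 0, 1], [0, 0, 0, 8, 0, 1, 1], [0, 0, 0, 8.8, 0, 5, 1], [0, 0, 0, 8.8, 0, 9, 1], [0, 0, 0, 8.8, 0, 13, 1], [0, 0, 0, 8.8, 0, 15, 1], [0, 0, 0, 8.8, 0, 15, 1], [0, 0, 0, 8.8, 0, 15, 1]]}}

```text
time_s: 25.88
tcp_pos: [0.4255, -0.3276, 0.0692]
ee_rot: [[-0.992, -0.124, -0.002], [-0.124, 0.992, 0.0], [0.002, 0.0, -1.0]]
wrist_force: [0.5, -0.3, -1.2]
gripper_width: 0.476
gripper_force: 30.0
```

```bash
python3 -c "
from h import *
print(sense()['tcp_pos']);move([.4247,-.3276,.04],97)"
```

```text
[ 0.42549383 -0.32763108  0.06921171]
row [ 0.    -0.002  0.002] [0.07 0.01 2.92] t 25.88 j6 -62.7
```

Expected floor contact is at TCP z between 0.0295 and 0.0345.

Call:
{"method": "arm_command", "body": {"deltas": [[0, 0, 0, 0.1, 0, 1, 1], [0, 0, 0, 0.1, 0, 2, 1], [0, 0, 0, 0.1, 0, 2.7, 1], [0, 0, 0, 0.1, 0, 3.1, 1], [0, 0, 0, 0.1, 0, 3.3, 1], [0, 0, 0, 0.1, 0, 3.3, 1]]}}

```text
time_s: 26.38
tcp_pos: [0.4241, -0.3288, 0.0358]
ee_rot: [[-0.993, -0.12, -0.001], [-0.12, 0.993, 0.0], [0.001, 0.0, -1.0]]
wrist_force: [-0.1, 0.9, -2.6]
gripper_width: 0.479
gripper_force: 30.0
```

Call:
{"method": "arm_command", "body": {"deltas": [[0, 0, 0, 0, 0, 0.1, 1], [0, 0, 0, 0, 0, 0.2, 1], [0, 0, 0, 0, 0, 0.3, 1], [0, 0, 0, 0, 0, 0.3, 1]]}}

```text
time_s: 26.72
tcp_pos: [0.4246, -0.329, 0.0345]
ee_rot: [[-0.993, -0.121, 0.001], [-0.121, 0.993, -0.001], [-0.001, -0.001, -1.0]]
wrist_force: [-1.9, 1.7, 5.2]
gripper_width: 0.478
gripper_force: 30.0
```

Call:
{"method": "arm_command", "body": {"deltas": [[0, 0, 0, 0, 0, -0.1, 1], [0, 0, 0, 0, 0, -0.1, 0.3], [0, 0, 0, 0, 0, -0.1, -0.3], [0, 0, 0, 0, 0, -0.1, -0.3], [0, 0, 0, 0, 0, -1.5, -0.3], [0, 0, 0, 0, 0, -5, -0.3], [0, 0, 0, 0, 0, -9, -0.3], [0, 0, 0, 0, 0, -13, -0.3]]}}

```text
time_s: 27.38
tcp_pos: [0.4238, -0.3287, 0.1643]
ee_rot: [[-0.993, -0.121, -0.002], [-0.121, 0.993, 0.0], [0.002, 0.001, -1.0]]
wrist_force: [0.4, -1.6, -0.2]
gripper_width: 0.642
gripper_force: 0.0
```

Call:
{"method": "arm_command", "body": {"deltas": [[0, 0, 0, -4, 0, -2, -0.3], [0, 0, 0, -8, 0, -5, -0.3], [0, 0, 0, -9, 0, -7, -0.3], [0, 0, 0, -9, 0, -7, -0.3], [0, 0, 0, -9, 0, -7, -0.3], [0, 0, 0, -9, 0, -7, -0.3]]}}

```text
time_s: 27.88
tcp_pos: [0.5128, -0.3175, 0.2322]
ee_rot: [[-0.993, -0.12, -0.002], [-0.12, 0.993, 0.001], [0.002, 0.001, -1.0]]
wrist_force: [0.3, 0.2, -1.0]
gripper_width: 0.65
gripper_force: 0.0
```

```bash
python3 - <<'E'
from h import *
c=capture('wrist');im=c['pixels'];g=cv2.cvtColor(im,6);hsv=cv2.cvtColor(im,40)
print(sense()['tcp_pos'])
u,v=proj(c,[.4175,-.329,.027])[0].astype(int);w=((g>120)&(hsv[...,1]<40)).astype(np.uint8)
l=cv2.connectedComponents(w)[1];i=np.bincount(l[v-8:v+9,u-8:u+9].ravel())[1:].argmax()+1
q=cv2.findContours((l==i).astype(np.uint8),0,1)[0][0].reshape(-1,2);print((u,v))
for z in(.027,.033):print('label',z,cv2.minAreaRect(ray(c,q,z)[:,:2].astype(np.float32)))
im2=im.astype(int);gold=(im2[...,2]-im2[...,0]>60).astype(np.uint8);gold[(hsv[...,0]<12)]=0
k,L,st,ce=cv2.connectedComponentsWithStats(gold)
for j in range(1,k):
    if st[j,4]>15 and ce[j][1]<230:
        P=ray(c,ce[j],.027)[0]
        print(st[j,4],ce[j].round(1),P.round(4))
E
```

```text
[ 0.51227966 -0.31763582  0.23176626]
(np.int64(279), np.int64(111))
label 0.027 ((0.416761189699173, -0.33026447892189026), (0.08474763482809067, 0.03698816895484924), 6.904951095581055)
label 0.033 ((0.4172440767288208, -0.330200731754303), (0.08329103887081146, 0.03635246679186821), 6.904943466186523)
87 [536.2  17.6] [ 0.2934 -0.0744  0.027 ]
252 [466.1  83.2] [ 0.3641 -0.1294  0.027 ]
177 [412.2  88.2] [ 0.3762 -0.1868  0.027 ]
267 [440.7  86.8] [ 0.3711 -0.1561  0.027 ]
82 [395.   90.2] [ 0.3805 -0.2051  0.027 ]
249 [464.6 109.3] [ 0.3908 -0.1237  0.027 ]
249 [440.1 108. ] [ 0.3926 -0.1511  0.027 ]
83 [394.7 115.6] [ 0.4067 -0.1997  0.027 ]
163 [412.  113.8] [ 0.4025 -0.1808  0.027 ]
60 [268.5 155.5] [ 0.4675 -0.3353  0.027 ]
54 [286.  155.5] [ 0.465  -0.3151  0.027 ]
56 [269.6 172. ] [ 0.4863 -0.3318  0.027 ]
56 [286.5 172. ] [ 0.4839 -0.3121  0.027 ]
40 [523.1 217.5] [ 0.5042 -0.0186  0.027 ]
42 [533.9 220.4] [ 0.5061 -0.0043  0.027 ]
46 [514.2 227.2] [ 0.5174 -0.0255  0.027 ]
43 [524.8 229.3] [ 0.5185 -0.0117  0.027 ]
```

```bash
python3 - <<'E'
from h import *
for f,p,z in(('w3',[.455,.338,.023],.023),('w5',[.472,-.006,.025],.025)):
    c=np.load(f+'.npy',allow_pickle=True).item();im=c['pixels'];g=cv2.cvtColor(im,6);hsv=cv2.cvtColor(im,40)
    u,v=proj(c,p)[0].astype(int);l=cv2.connectedComponents(((g>120)&(hsv[...,1]<40)).astype(np.uint8))[1]
    i=np.bincount(l[v-5:v+6,u-5:u+6].ravel())[1:].argmax()+1
    q=cv2.findContours((l==i).astype(np.uint8),0,1)[0][0].reshape(-1,2)
    for dz in(0,.006):print(f,cv2.minAreaRect(ray(c,q,z+dz)[:,:2].astype(np.float32)))
s=sense();print(s['wrist_force'],s['time_s'])
E
```

```text
w3 ((0.45381760597229004, 0.33853617310523987), (0.029063915833830833, 0.01787763275206089), 2.9978206157684326)
w3 ((0.45412370562553406, 0.33760231733322144), (0.02855096198618412, 0.017562076449394226), 2.9978058338165283)
w5 ((0.47368699312210083, -0.005865289829671383), (0.024894192814826965, 0.0482335090637207), 82.51801300048828)
w5 ((0.47400999069213867, -0.004286305978894234), (0.024477019906044006, 0.04742521792650223), 82.51801300048828)
[-0.8358663  -0.04778631  0.39827781] 27.9333
```

```bash
python3 -c "
from station import *
print(finish_job())"
```

```text
the job is handed in; nothing more can be done
None
```

All four packs are in their own docks, right side up with contacts at the heads, and the job is handed in at about 28 s. My camera measurements put each pack's centre within about 3 mm of its bay's, and the car and handset were never touched on purpose; the hand-in returned no verdict.

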